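# Lay the tall printed bracket down on the insert-setting block

## Robot

A 7-joint arm with a two-finger parallel gripper is mounted at the origin on the work surface. World frame = base frame: x ahead of the robot, y to its left, z up, the work surface at z = 0. Lengths are in m, angles in rad, forces in N, time in s.
With the tool pointing down it reaches from about 0.425 to 0.875 m from the base axis. Payload 4.7 kg.
Tool frame: the origin (TCP) lies at the very end of the fingers, on their centre line; the grasp point (between the pads) lies 19 mm behind it (grip_point_offset is the distance from the TCP to the grasp point, in m); x points along the fingers, z is the direction in which the jaws open and shut, and the axes are right-handed (so a half turn about x gives the same grasp; the last joint's range is limited). The gripper opens to 87 mm and grips with 3 to 60 N. Pads are 19 mm wide; open, the fingers measure 117 mm over their backs; the gripper's body (75 mm by 190 mm) begins 51 mm behind the grasp point.
Start: joints at [-1.239, 0.321, -0.07, 1.45, 0.023, 1.371, -0.057], TCP at [0.203, 0.617, 0.223] pointing down, gripper open.
Joint ranges: [-2.86, 2.86], [-0.3, 2.09], [-1.38, 1.24], [0.06, 2.45], [-1.56, 4.7], [0.09, 2.05], [-2.69, 2.69]. Speed limits (rad/s): [2.57, 2.57, 3.14, 3.14, 3.14, 3.14, 3.14].

## Interface

Orientations are given as a rotation vector (axis times angle).
In Python, from bench import get_state, get_image, calibration, close_job, grip_point_offset gives the robot as it stands.
- The arm moves only by the tool play_rows, never from a script. Its argument "targets" is a list of rows, each an object with "claw": the closure, from 0 (fully open) to 1 (shut); "linear": the shift along the tool's x, y, z as a fraction of full scale, a list of three; "rotation": the turn, a rotation vector about the tool's x, y, z as a fraction of full scale, a list of three. In form: [{"claw": claw, "linear": [x, y, z], "rotation": [wx, wy, wz]}, ...]. A call has 1 to 10 rows; each row shifts and turns the pose as measured when the row begins, along the tool's axes as they then stand; what a row does not reach is not made up. Full scale, the value 1, is 2.5 cm for a shift and 90 degrees for a turn. A row lasts 1/12 s, in which the tool goes at most 41.7 mm and 7.16 degrees, less where a joint would pass 70% of its speed; a pose out of reach is approached as far as the arm can. A call with a number of a shift or a turn outside -1 to 1 is refused whole. A call with a gripper value outside its range is refused whole. The fingers move at their own pace and stop on an object; "newtons" is the grip in N (left out, the last holds). Time passes only in rows, so rows that do not move let the fingers close. It gives the time, the measured TCP pose, the force and the opening at its end, in the units of the state.
- get_state(): the state, without advancing time (a new reading comes with each control period).
- get_image(name): name is "side" or "top"; returns the picture (480x640x3 uint8, blue, green, red); there is no depth.
- calibration(name): a dict with "fx", "fy", "cx", "cy" (pixels), "rvec" (rotation vector, rad) and "tvec" (3), from world to camera coordinates, as OpenCV has them. Camera axes: x right, y down, z forward; pixel columns grow to the right and rows downward; lengths in m; the calibration is good to about 2 mm. A picture is of the moment at which its call begins. calibration takes no time and is no camera call.
- close_job(): hands the job in, once; it reports no verdict.
The state is a dict: "time": time; "joint_positions": joint angles; "qd": joint speeds; "joint_torque": joint torques, N m; "position": TCP position; "tool_rot": TCP orientation; "ft_force": force on the tool from outside, world axes, zero at the start; "torque": the same for the moment, N m; "grip_width": opening from 0.0 (shut) to 1.0 (fully open).
Only numpy, scipy, OpenCV 4.12 (cv2) and the standard library are available. Lean on these libraries where they do the work, as an engineer would, in place of code of your own. Each camera call takes 0.05 s, during which the arm holds its last target. There are 200 camera calls.

## Task

The tall printed L-bracket stands on its foot on the aluminium block. With your fingers only guiding it, never pinching it or picking it up, tip it towards the robot and ease it down gently onto its back, without letting it drop, then push it along the block until its foot lies square against the steel stop, ready for its brass inserts. Leave everything else where it is.

Things in the scene. Friction and masses are not known exactly. Their poses are not given: they have to be found in the camera images.
- block: Fixed aluminium block on the bench, 180 long (its x, roughly away from the robot, yaw within 0.3 rad), 110 wide, flat top 40 mm above the bench. Origin: centre of its underside. Steel stop bar across the far end: x +65 to +90 mm, 30 mm above the top. Near end at x = -90 mm, sheer to the bench. Along the long sides only, flanges with bolt heads, 14 mm high, reach y = +-78 mm.
- stop_face (a point): Middle of the lower edge of the stop's working face (towards the robot), where it meets the block's top. Same axes as the block.
- bracket: The tall printed L-bracket, loose, 0.15 to 0.31 kg. Foot 44 (x) x 70 (y) x 20 mm; upright plate 12 mm thick, 70 wide, 180 high overall, its back flush with the foot's back (x = -22, towards the robot). Origin: centre of the sole; z up the plate. Starts standing, toe to the stop, gap 6 to 16 mm. Two ribs from toe to plate reach z = 99 mm; 4 mm bosses reach z = 131 mm; above that the plate is bare.
- heel (a point): On the bracket: middle of the sole's back edge (x = -22, z = 0 mm), about which it tips; it stays on the block. The centre of mass lies about 71 mm above the sole and 12 mm from the back: tilted about 10 degrees it goes over by itself, and must be held back from the robot's side.
- head_edge (a point): On the bracket: middle of the top end's back edge (x = -22, z = 180 mm). Bracket on its back: lower edge of the free end, 40 mm above the bench. Tipped where it stood, the bracket then overhangs the block's near end by about 75 mm, with free space under it, and stays when let go; with its foot home it overhangs 25 mm. It slides on the block with ordinary friction.
- sole_left (a point): On the bracket's sole, 30 mm to +y of the sole's centre.
- sole_right (a point): On the bracket's sole, 30 mm to -y of the sole's centre.
- toe (a point): On the bracket: middle of the sole's toe edge (x = +22 mm); when the bracket lies on its back this is 44 mm above the block's top.
- short_bracket: Bystander: a similar but short L-bracket, foot 44 x 55 mm, 85 mm high, standing on the bench near the block on its left (+y) side. Origin at the centre of its sole.
- glue_stick: Bystander: glue stick, 28 mm diameter, 100 mm high, standing on the bench near the block on its right (-y) side. Origin under its centre.
- spool: Bystander: filament spool lying flat, 200 mm diameter, 65 mm high. Origin under its centre.
- caliper: Bystander: caliper lying flat, 230 x 74 x 13 mm, long along x. Origin under the middle of its beam.
- solvent_bottle: Bystander: capped bottle, 62 mm diameter, 170 mm high. Origin under its centre.
- motor: Bystander: stepper motor 42 x 42 mm, 64 mm high with its shaft up. Origin under its centre.
- scraper: Bystander: scraper 200 mm long lying flat along its x. Origin under its middle.
Things that resemble listed ones, but are neither listed nor needed, are in the scene too. Leave any pink or purple look-alike of the bracket alone.

How it is judged:
On the way:
1. the bracket lies on its back on the block (angle between bracket's own z axis and vertical above 1.45 rad and z of toe in the frame of block above 0.07 m), for 0.2 s.
At the end, for the whole second after the job is handed in: The tall bracket lies flat on its back on the block (within 4 degrees), both sides of its sole within 5 mm of the stop, no more than 30 mm off the block's centre line, at rest and let go (angle between bracket's own z axis and vertical between 1.5 and 1.64 rad and z of toe in the frame of block between 0.075 and 0.095 m and x of each of sole_left, sole_right in the frame of block above 0.06 m and y of heel in the frame of block between -0.03 and 0.03 m and linear speed of bracket below 0.01 m/s); the robot touches nothing.
It fails at once if the tall bracket is dropped or knocked over instead of eased down (it turns faster than 4 rad/s; falling freely it reaches over 10) (angular speed of bracket above 4 rad/s).
It fails at once if the tall bracket is picked up (its heel more than 20 mm above the block) (z of heel in the frame of block above 0.06 m).
It fails at once if the tall bracket is pinched or shoved hard (fingers press on it with more than 32 N in all; a pinch reads the sum of both fingers) (contact force between the fingers and bracket above 32 N).
It fails at once if another thing on the bench is moved more than 20 mm (distance of any of short_bracket, glue_stick, spool, caliper, solvent_bottle, motor, scraper from where it was at the start of the episode above 0.02 m).
It fails at once if the short bracket, glue stick, bottle or motor is knocked over (angle between any of short_bracket, glue_stick, solvent_bottle, motor's own z axis and vertical above 0.5 rad).
It also fails if it takes over 67 s, if anything falls off the work surface, if the arm or the gripper's body presses on something with over 40 N, if the wrist force passes 120 N, or if a joint passes its speed limit or range.

## Working session

There is one attempt and no reset: what is moved stays moved. The work goes in short steps, Python scripts to look and compute and a tool call to move; the robot and the scene stay as the last step left them, time stands still between calls to the robot, and variables do not carry over. Pictures are saved under pics/ and viewed, about 8 in all and at most 12, crops included, and the job is handed in when it is done.

Besides the shell and the picture viewer there is one more tool, called by a JSON object that holds its "api" and its "payload", one argument or row to a line. play_rows: Moves the arm, as the interface text tells. Shift numbers are shares of 2.5 cm and turn numbers shares of 90 degrees, none past 1 either way. Its arguments: {"type":"object","properties":{"targets":{"type":"array"},"newtons":{"type":"number"}},"required":["targets"]}

```bash
mkdir -p pics; ls
python3 - <<'E'
from bench import *
import cv2
s=get_state();print(s)
for n in("side","top"):
    im=get_image(n);cv2.imwrite(f"pics/{n}0.png",im);print(n,calibration(n))
E
```

```text
pics
{'time': 0.0, 'joint_positions': array([-1.23889507,  0.32185516, -0.07007264,  1.45168945,  0.02259899,
        1.3708301 , -0.05688359]), 'qd': array([ 1.87331587e-03,  4.14424049e-04,  4.23996800e-04,  3.57223849e-04,
       -2.84584009e-05, -1.13614621e-03,  1.50699523e-03]), 'joint_torque': array([-3.93655755e-04, -4.91303301e+01, -4.03953027e-01, -3.12521839e+01,
       -6.38593105e-02,  4.39890660e-02,  1.83236234e-04]), 'position': array([0.2029869 , 0.61688708, 0.22143331]), 'tool_rot': array([-0.97326469,  1.34452985,  0.97118845]), 'ft_force': array([-0.11850367,  0.3061212 ,  0.53280332]), 'torque': array([-0.02310229,  0.01074065, -0.00746986]), 'grip_width': 0.9999627994422698}
side {'fx': 511.2348357753082, 'fy': 511.2348357753082, 'cx': 318.52113740417934, 'cy': 242.99957127553304, 'rvec': array([ 2.26088705, -0.51262042,  0.21399224]), 'tvec': array([-0.503027  ,  0.28417187,  1.25814252])}
top {'fx': 545.3613516552376, 'fy': 545.3613516552376, 'cx': 319.2902755956735, 'cy': 233.30010636302725, 'rvec': array([ 2.19900362, -2.17099549,  0.06929754]), 'tvec': array([0.00635821, 0.55928491, 1.34076367])}
```

View pics/side0.png

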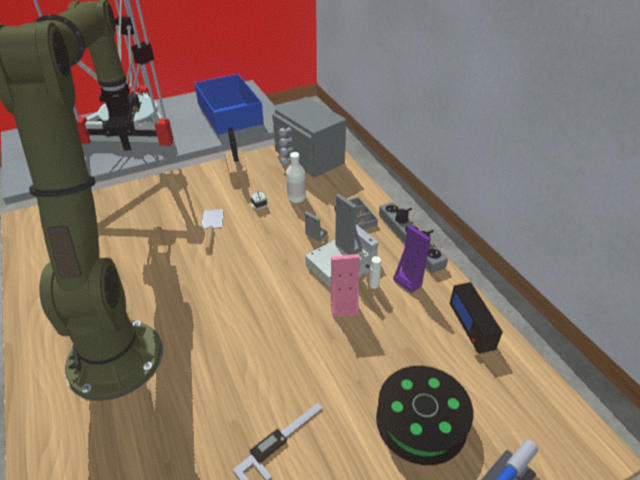

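View pics/top0.png

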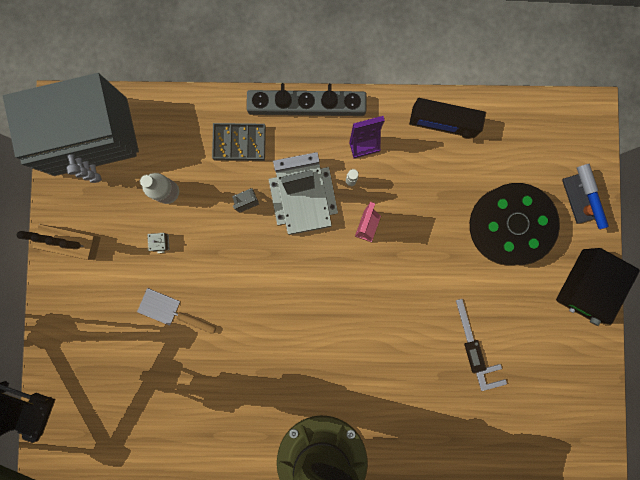

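Candidates: the grey tall bracket on the block (top 299,183; side 347,225), the pink look-alike (top 368,222), the purple look-alike (top 367,137), and the short grey bracket (top 245,200). I choose the grey one on the block and check it in one close crop.

Run:
```python
import cv2,numpy as np
t=cv2.imread("pics/top0.png")[140:250,250:350];s=cv2.imread("pics/side0.png")[185:295,300:400]
r=lambda a:cv2.resize(a,(400*1,440),interpolation=cv2.INTER_CUBIC)
cv2.imwrite("pics/crop0.png",np.hstack([r(t),r(s)]))
```

```text
(no output)
```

View pics/crop0.png

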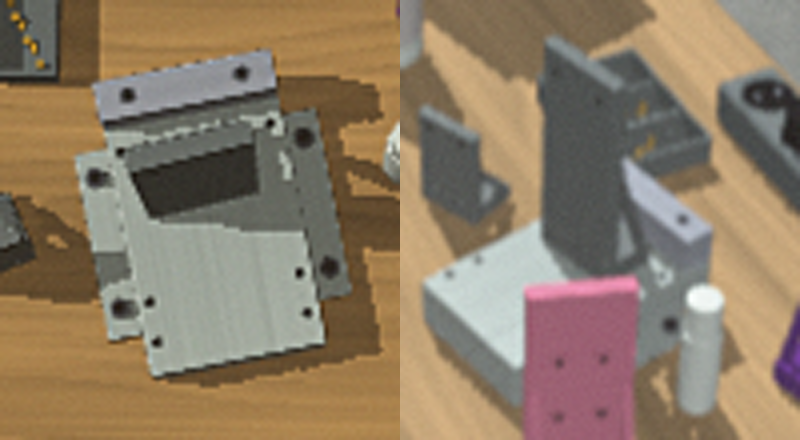

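Crop: grey tall bracket stands on the block. Its back faces the robot, at top-crop (130,165)-(258,140)-(258,192)-(150,218). The stop is beyond it, and the pink look-alike and glue stick are on the -y side. I fit the poses next.

```bash
cat > h.py <<'E'
import cv2,numpy as np
from scipy.optimize import least_squares
from scipy.spatial.transform import Rotation as R
from bench import *
C={n:calibration(n) for n in("side","top")}
def proj(n,P):
    c=C[n];K=np.array([[c['fx'],0,c['cx']],[0,c['fy'],c['cy']],[0,0,1]])
    return cv2.projectPoints(np.array(P,float),c['rvec'],c['tvec'],K,None)[0][:,0]
def fit(obs,x0):
    def W(x,P): return R.from_euler('z',x[3]).apply(P)+x[:3]
    f=lambda x:np.concatenate([(proj(n,W(x,np.array([p for p,_ in o])))-np.array([q for _,q in o])).ravel() for n,o in obs.items()])
    r=least_squares(f,x0,loss='soft_l1');return r.x,f(r.x)
E
python3 - <<'E'
from h import *
t=lambda u,v:(250+u/4,140+v/4)
s=lambda u,v:(300+(u-400)/4,185+v/4)
for n in C:
    Rm=cv2.Rodrigues(C[n]['rvec'])[0];print(n,"cam",-Rm.T@C[n]['tvec'])
b,r=fit({"top":[((-.09,.055,.04),t(150,377)),((-.09,-.055,.04),t(325,345)),((.09,.055,.07),t(95,88)),((.09,-.055,.07),t(272,52)),((.065,.055,.07),t(105,122)),((.065,-.055,.07),t(277,88))],
"side":[((-.09,.055,.04),s(425,283)),((.065,-.055,.07),s(708,240))]},[.7,0,0,0])
print("block",b.round(4),r.round(1))
k,r=fit({"top":[((-.022,.035,.18),t(130,165)),((-.022,-.035,.18),t(258,142)),((-.022,.035,0),t(150,218)),((-.022,-.035,0),t(258,192))],
"side":[((-.022,.035,.18),s(545,38)),((-.022,-.035,.18),s(618,90)),((-.022,.035,0),s(545,245))]},[b[0],b[1],.04,b[3]])
print("bracket",k.round(4),r.round(1))
print("in block",R.from_euler('z',-b[3]).apply(k[:3]-b[:3]),k[3]-b[3])
s=get_state();T=R.from_rotvec(s['tool_rot']).as_matrix();print(T.round(3))
def fitp(n,P):return proj(n,P)
# bystanders from top view at rough heights: ray to plane
def ray(n,uv,z):
    f=lambda q:(proj(n,[[q[0],q[1],z]])[0]-uv);return least_squares(f,[.6,0]).x
print("glue",ray("top",np.array([352,174]),.1),"short top",ray("top",np.array([242,192]),.085),"pink top",ray("top",np.array([374,206]),.1),ray("top",np.array([368,237]),0),"purple",ray("top",np.array([366,137]),.1),"bottle",ray("top",np.array([150,180]),.17))
E
```

```text
side cam [ 0.14748218 -0.88796576  1.05189269]
top cam [0.46741503 0.00730234 1.37548432]
block [0.6534 0.0547 0.0013 0.2004] [ 0.3  0.   0.6 -0.3 -0.3 -1.5  0.1 -0.9 -0.9  0.1  0.8  0.1 -2.1 -0.2
 -5.9  1.2]
bracket [0.6842 0.0634 0.0416 0.2171] [-0.1  0.3 -0.  -0.6  0.1 -1.1  0.9 -0.3 -0.1  0.7 -1.4  0.4 -0.9 -1.7]
in block [0.03185325 0.00236982 0.04033237] 0.016722692710563564
[[-0.    -0.95   0.312]
 [-0.002  0.312  0.95 ]
 [-1.    -0.    -0.002]]
glue [ 0.6949704  -0.06225127] short top [0.65107485 0.19884087] pink top [ 0.61963725 -0.11463916] [ 0.55263208 -0.10953674] purple [ 0.78398255 -0.09465784] bottle [0.66341591 0.39234978]
```

{"api": "play_rows", "payload": {
  "newtons": 10,
  "targets": [
    {"claw": 0.3, "linear": [-0.5, 0, 0], "rotation": [0.066, 0, 0]},
    {"claw": 0.5, "linear": [-0.5, 0, 0], "rotation": [0.066, 0, 0]},
    {"claw": 0.6, "linear": [-0.5, 0, 0], "rotation": [0.066, 0, 0]},
    {"claw": 0.6, "linear": [-0.5, 0, 0], "rotation": [0.066, 0, 0]},
    {"claw": 0.6, "linear": [-0.5, 0, 0], "rotation": [0.066, 0, 0]},
    {"claw": 0.6, "linear": [-0.5, 0, 0], "rotation": [0.066, 0, 0]},
    {"claw": 0.6, "linear": [-0.5, 0, 0], "rotation": [0.066, 0, 0]},
    {"claw": 0.6, "linear": [-0.5, 0, 0], "rotation": [0.066, 0, 0]},
    {"claw": 0.6, "linear": [-0.5, 0, 0], "rotation": [0.066, 0, 0]},
    {"claw": 0.6, "linear": [-0.5, 0, 0], "rotation": [0.066, 0, 0]}
  ]
}}

```text
time: 0.93
position: [0.202, 0.6133, 0.3405]
tool_rot: [-0.149, 1.575, 0.115]
ft_force: [-1.1, 0.3, -0.7]
grip_width: 0.415
```

```bash
cat >> h.py <<'E'
PSI=.21
E
cat > st.py <<'E'
from h import *
s=get_state();T=R.from_rotvec(s['tool_rot']).as_matrix()
print(s['time'],'q',s['joint_positions'].round(3),'p',s['position'].round(4),'w',round(s['grip_width'],3),'F',s['ft_force'].round(1))
print('T',T.round(3).tolist())
E
python3 st.py
```

```text
0.9333 q [-1.346  0.304  0.07   1.242 -0.021  1.619 -1.111] p [0.202  0.6133 0.3405] w 0.415 F [-1.1  0.3 -0.7]
T [[-0.007, -0.167, 0.986], [-0.022, 0.986, 0.167], [-1.0, -0.02, -0.01]]
```

{"api": "play_rows", "payload": {
  "targets": [
    {"claw": 0.6, "linear": [0, -0.86, 0.507], "rotation": [-0.009, 0, 0]},
    {"claw": 0.6, "linear": [0, -0.86, 0.507], "rotation": [-0.009, 0, 0]},
    {"claw": 0.6, "linear": [0, -0.86, 0.507], "rotation": [-0.009, 0, 0]},
    {"claw": 0.6, "linear": [0, -0.86, 0.507], "rotation": [0, 0, 0]},
    {"claw": 0.6, "linear": [0, -0.86, 0.507], "rotation": [0, 0, 0]},
    {"claw": 0.6, "linear": [0, -0.86, 0.507], "rotation": [0, 0, 0]},
    {"claw": 0.6, "linear": [0, -0.86, 0.507], "rotation": [0, 0, 0]},
    {"claw": 0.6, "linear": [0, -0.86, 0.507], "rotation": [0, 0, 0]},
    {"claw": 0.6, "linear": [0, -0.86, 0.507], "rotation": [0, 0, 0]},
    {"claw": 0.6, "linear": [0, -0.86, 0.507], "rotation": [0, 0, 0]}
  ]
}}

```text
time: 1.77
position: [0.368, 0.4257, 0.3396]
tool_rot: [-0.192, 1.579, 0.158]
ft_force: [0.1, -0.3, -0.5]
grip_width: 0.399
```

{"api": "play_rows", "payload": {
  "targets": [
    {"claw": 0.6, "linear": [0, -0.86, 0.507], "rotation": [0, 0, 0]},
    {"claw": 0.6, "linear": [0, -0.86, 0.507], "rotation": [0, 0, 0]},
    {"claw": 0.6, "linear": [0, -0.86, 0.507], "rotation": [0, 0, 0]},
    {"claw": 0.6, "linear": [0, -0.86, 0.507], "rotation": [0, 0, 0]},
    {"claw": 0.6, "linear": [0, -0.86, 0.507], "rotation": [0, 0, 0]},
    {"claw": 0.6, "linear": [0, -0.86, 0.507], "rotation": [0, 0, 0]},
    {"claw": 0.6, "linear": [0, -0.86, 0.507], "rotation": [0, 0, 0]},
    {"claw": 0.6, "linear": [0, -0.86, 0.507], "rotation": [0, 0, 0]},
    {"claw": 0.6, "linear": [0, -0.86, 0.507], "rotation": [0, 0, 0]},
    {"claw": 0.6, "linear": [0, -0.86, 0.507], "rotation": [0, 0, 0]}
  ]
}}

```text
time: 2.6
position: [0.5445, 0.2324, 0.3373]
tool_rot: [-0.196, 1.586, 0.156]
ft_force: [-0.5, -0.1, 0.2]
grip_width: 0.399
```

```bash
cat >> st.py <<'E'
import sys
if len(sys.argv)>3:
    d=np.array([float(a) for a in sys.argv[1:4]])-s['position'];print('delta',d.round(4),'tool units',(T.T@d/.025).round(3))
E
python3 st.py .6686 .060 .30
```

```text
2.6 q [-0.796  0.195  0.404  1.398 -0.058  1.593 -0.175] p [0.5445 0.2324 0.3373] w 0.399 F [-0.5 -0.1  0.2]
T [[-0.019, -0.222, 0.975], [-0.028, 0.975, 0.221], [-0.999, -0.023, -0.025]]
delta [ 0.1241 -0.1724 -0.0373] tool units [ 1.587 -7.79   3.349]
```

{"api": "play_rows", "payload": {
  "targets": [
    {"claw": 0.6, "linear": [0.1, -0.95, 0.42], "rotation": [0, -0.008, 0.007]},
    {"claw": 0.6, "linear": [0.1, -0.95, 0.42], "rotation": [0, -0.008, 0.007]},
    {"claw": 0.6, "linear": [0.1, -0.95, 0.42], "rotation": [0, 0, 0]},
    {"claw": 0.6, "linear": [0.1, -0.95, 0.42], "rotation": [0, 0, 0]},
    {"claw": 0.6, "linear": [0.1, -0.95, 0.42], "rotation": [0, 0, 0]},
    {"claw": 0.6, "linear": [0.1, -0.95, 0.42], "rotation": [0, 0, 0]},
    {"claw": 0.6, "linear": [0.1, -0.95, 0.42], "rotation": [0, 0, 0]},
    {"claw": 0.6, "linear": [0.1, -0.95, 0.42], "rotation": [0, 0, 0]},
    {"claw": 0.6, "linear": [0, 0, 0], "rotation": [0, 0, 0]}
  ]
}}

```text
time: 3.35
position: [0.6739, 0.051, 0.3112]
tool_rot: [-0.175, 1.57, 0.167]
ft_force: [-0.9, -1.1, 0.1]
grip_width: 0.398
```

```bash
python3 st.py .6686 .060 .26
python3 - <<'E'
from h import *
c=[]
for n,(x,y,w,h) in {"side":(280,90,130,200),"top":(230,110,130,120)}.items():
    im=get_image(n)[y:y+h,x:x+w];c.append(cv2.resize(im,None,fx=560/h if n=="side" else 3.2,fy=560/h if n=="side" else 3.2,interpolation=cv2.INTER_CUBIC))
H=560;c=[np.vstack([a,np.zeros((H-a.shape[0],a.shape[1],3),np.uint8)]) for a in c]
cv2.imwrite("pics/c1.png",np.hstack(c));print([a.shape for a in c])
E
```

```text
3.35 q [-0.484  0.385  0.522  1.243 -0.183  1.566  0.226] p [0.6739 0.051  0.3112] w 0.398 F [-0.9 -1.1  0.1]
T [[-0.005, -0.216, 0.976], [-0.006, 0.976, 0.216], [-1.0, -0.005, -0.007]]
delta [-0.0053  0.009  -0.0512] tool units [ 2.048  0.407 -0.117]
[(560, 364, 3), (560, 416, 3)]
```

View pics/c1.png

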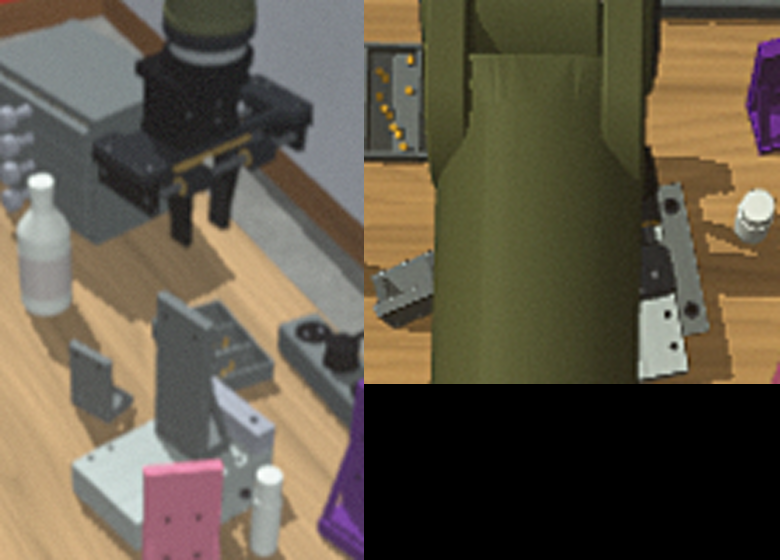

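Side crop: the open fingers hang at about (180,235) and (220,215), above the plate top at (185,310), with the jaws along the block. I descend and straddle it.

{"api": "play_rows", "payload": {
  "targets": [
    {"claw": 0.6, "linear": [0.5, 0.13, -0.04], "rotation": [0, 0, 0]},
    {"claw": 0.6, "linear": [0.5, 0.13, -0.04], "rotation": [0, 0, 0]},
    {"claw": 0.6, "linear": [0.5, 0.13, -0.04], "rotation": [0, -0.003, 0]},
    {"claw": 0.6, "linear": [0.5, 0, 0], "rotation": [0, 0, 0]},
    {"claw": 0.6, "linear": [0.4, 0, 0], "rotation": [0, 0, 0]},
    {"claw": 0.6, "linear": [0.4, 0, 0], "rotation": [0, 0, 0]},
    {"claw": 0.6, "linear": [0.4, 0, 0], "rotation": [0, 0, 0]},
    {"claw": 0.6, "linear": [0.4, 0, 0], "rotation": [0, 0, 0]},
    {"claw": 0.6, "linear": [0.4, 0, 0], "rotation": [0, 0, 0]},
    {"claw": 0.6, "linear": [0, 0, 0], "rotation": [0, 0, 0]}
  ]
}}

```text
time: 4.28
position: [0.6647, 0.0763, 0.206]
tool_rot: [-0.18, 1.564, 0.189]
ft_force: [-1.2, 0.1, -0.3]
grip_width: 0.401
```

```bash
python3 st.py .6686 .060 .19
```

```text
4.2833 q [-0.521  0.393  0.494  1.438 -0.193  1.359  0.218] p [0.6647 0.0763 0.206 ] w 0.401 F [-1.2  0.1 -0.3]
T [[-0.002, -0.233, 0.972], [0.006, 0.972, 0.233], [-1.0, 0.006, -0.0]]
delta [ 0.0039 -0.0163 -0.016 ] tool units [ 0.634 -0.676  0.001]
```

{"api": "play_rows", "payload": {
  "targets": [
    {"claw": 0.6, "linear": [0.3, -0.3, 0], "rotation": [0.008, 0, 0]},
    {"claw": 0.6, "linear": [0.3, -0.3, 0], "rotation": [0.008, 0, 0]},
    {"claw": 0.6, "linear": [0.1, 0, 0], "rotation": [0, 0, 0]},
    {"claw": 0.6, "linear": [0, 0, 0], "rotation": [0, 0, 0]}
  ]
}}

```text
time: 4.62
position: [0.6689, 0.0592, 0.1866]
tool_rot: [-0.158, 1.565, 0.166]
ft_force: [-0.5, 0.8, -0.4]
grip_width: 0.399
```

```bash
python3 st.py .6686 .060 .19;python3 - <<'E'
from h import *
im=get_image("side")[130:290,280:420];cv2.imwrite("pics/c2.png",cv2.resize(im,None,fx=3.6,fy=3.6,interpolation=cv2.INTER_CUBIC))
E
```

```text
4.6167 q [-0.5    0.411  0.502  1.457 -0.205  1.326  0.223] p [0.6689 0.0592 0.1866] w 0.399 F [-0.5  0.8 -0.4]
T [[-0.001, -0.205, 0.979], [0.005, 0.979, 0.205], [-1.0, 0.005, 0.0]]
delta [-0.0003  0.0008  0.0034] tool units [-0.135  0.034 -0.006]
```

View pics/c2.png

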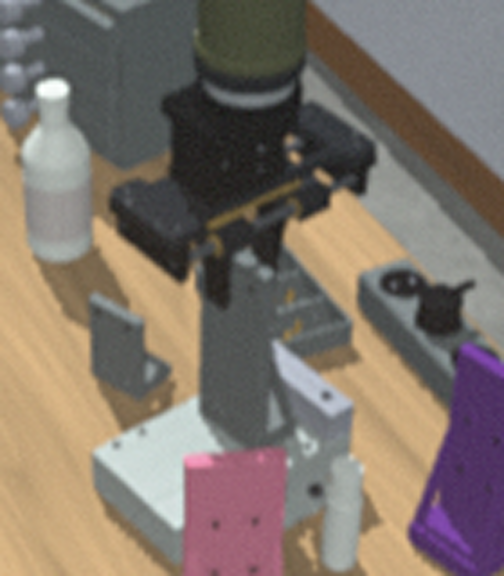

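Side crop: the rear finger (215,280) is on the robot side of the plate and the front finger (268,250) on the stop side, so the straddle is good. Before tipping, I check above the bracket how far the arm can pitch forward near the final head position.

{"api": "play_rows", "payload": {
  "targets": [
    {"claw": 0.6, "linear": [-1, 0, 0], "rotation": [0, 0, 0]},
    {"claw": 0.6, "linear": [-1, 0, 0], "rotation": [0, 0, 0]},
    {"claw": 0.6, "linear": [-1, 0, 0], "rotation": [0, 0, 0]},
    {"claw": 0.6, "linear": [-0.8, 0, 0], "rotation": [0, 0, 0]},
    {"claw": 0.6, "linear": [-0.4, 0, -0.5], "rotation": [0, -0.02, 0]},
    {"claw": 0.6, "linear": [0, 0, -1], "rotation": [0, -0.05, 0]},
    {"claw": 0.6, "linear": [0, 0, -1], "rotation": [0, -0.05, 0]},
    {"claw": 0.6, "linear": [-0.1, 0, -1], "rotation": [0, -0.05, 0]},
    {"claw": 0.6, "linear": [-0.2, 0, -1], "rotation": [0, -0.05, 0]},
    {"claw": 0.6, "linear": [-0.3, 0, -1], "rotation": [0, -0.05, 0]}
  ]
}}

```text
time: 5.5
position: [0.5402, 0.0354, 0.2884]
tool_rot: [-0.12, 1.123, 0.192]
ft_force: [-0.4, 0.8, 1.0]
grip_width: 0.401
```

{"api": "play_rows", "payload": {
  "targets": [
    {"claw": 0.6, "linear": [-0.2, 0, -1], "rotation": [0, -0.05, 0]},
    {"claw": 0.6, "linear": [-0.2, 0, -1], "rotation": [0, -0.05, 0]},
    {"claw": 0.6, "linear": [0, 0, -1], "rotation": [0, -0.05, 0]},
    {"claw": 0.6, "linear": [0, 0, -1], "rotation": [0, -0.05, 0]},
    {"claw": 0.6, "linear": [0.2, 0, -0.5], "rotation": [0, -0.05, 0]},
    {"claw": 0.6, "linear": [0.3, 0, -0.3], "rotation": [0, -0.03, 0]},
    {"claw": 0.6, "linear": [0.3, 0, -0.3], "rotation": [0, 0, 0]},
    {"claw": 0.6, "linear": [0, 0, 0], "rotation": [0, 0, 0]}
  ]
}}

```text
time: 6.17
position: [0.541, 0.0209, 0.2291]
tool_rot: [-0.093, 1.006, 0.191]
ft_force: [0.1, 1.1, -0.1]
grip_width: 0.4
```

```bash
python3 st.py .487 .02 .06
```

```text
6.1667 q [ 0.173 -0.3   -0.155  2.176 -0.256  0.727  0.359] p [0.541  0.0209 0.2291] w 0.4 F [ 0.1  1.1 -0.1]
T [[0.52, -0.202, 0.83], [0.117, 0.979, 0.165], [-0.846, 0.011, 0.533]]
delta [-0.054  -0.0009 -0.1691] tool units [ 4.596  0.326 -5.4  ]
```

The arm cannot pitch far enough forward near the base because joint 2 is at -0.3. I change to a side approach: fingers pointing towards -y and slightly forward, 20° down, jaws horizontal straddling the plate. The plate then leans on the rear finger, and that finger carries it down by translation only.

```bash
cat >> h.py <<'E'
B0=np.array([.6534,.0547,0]); RB=R.from_euler('z',.205)
def b2w(p): return RB.apply(p)+B0
def w2b(p): return RB.inv().apply(np.array(p)-B0)
def Rt(al=20,ep=30):
    a,e=np.radians([al,ep]);x=np.array([np.sin(e)*np.cos(a),-np.cos(e)*np.cos(a),-np.sin(a)]);z=np.array([np.cos(e),np.sin(e),0]);y=np.cross(z,x)
    return RB.as_matrix()@np.c_[x,y,z]
def go(pw,Rm=None):
    s=get_state();T=R.from_rotvec(s['tool_rot']).as_matrix()
    print(round(s['time'],2),'q',s['joint_positions'].round(2),'pB',w2b(s['position']).round(4),'w',round(s['grip_width'],3),'F',RB.inv().apply(s['ft_force']).round(1))
    print('lin units',(T.T@(np.array(pw)-s['position'])/.025).round(3),end=' ')
    if Rm is not None:
        rv=R.from_matrix(T.T@Rm).as_rotvec();print('rot units',(rv/(np.pi/2)).round(4),'deg',np.degrees(np.linalg.norm(rv)).round(1))
    print()
E
python3 - <<'E'
from h import *
for al in(20,):
    go([.55,.22,.34],Rt(al))
    Rf=Rt(al)@np.diag([1,-1,-1]);go([.55,.22,.34],Rf)
E
```

```text
6.17 q [ 0.17 -0.3  -0.15  2.18 -0.26  0.73  0.36] pB [-0.117  -0.0102  0.2291] w 0.4 F [ 0.4  1.1 -0.1]
lin units [-2.637  7.775  3.98 ] rot units [-0.4918  0.1046 -0.652 ] deg 74.1

6.17 q [ 0.17 -0.3  -0.15  2.18 -0.26  0.73  0.36] pB [-0.117  -0.0102  0.2291] w 0.4 F [ 0.4  1.1 -0.1]
lin units [-2.637  7.775  3.98 ] rot units [ 1.3099 -0.7831 -0.1256] deg 137.8
```

{"api": "play_rows", "payload": {
  "targets": [
    {"claw": 0.5, "linear": [-0.3, 0.8, 0.4], "rotation": [0, 0, 0]},
    {"claw": 0.5, "linear": [-0.3, 0.8, 0.4], "rotation": [0, 0, 0]},
    {"claw": 0.5, "linear": [-0.3, 0.8, 0.4], "rotation": [0, 0, 0]},
    {"claw": 0.5, "linear": [-0.3, 0.8, 0.4], "rotation": [0, 0, 0]},
    {"claw": 0.5, "linear": [-0.3, 0.8, 0.4], "rotation": [0, 0, 0]},
    {"claw": 0.5, "linear": [-0.3, 0.8, 0.4], "rotation": [0, 0, 0]},
    {"claw": 0.5, "linear": [-0.3, 0.8, 0.4], "rotation": [0, 0, 0]},
    {"claw": 0.5, "linear": [-0.3, 0.8, 0.4], "rotation": [0, 0, 0]},
    {"claw": 0.5, "linear": [-0.3, 0.8, 0.4], "rotation": [0, 0, 0]},
    {"claw": 0.5, "linear": [0, 0, 0], "rotation": [-0.03, 0.006, -0.04]}
  ]
}}

```text
time: 7.0
position: [0.5508, 0.2167, 0.3547]
tool_rot: [-0.159, 0.997, 0.164]
ft_force: [0.0, -0.3, -0.5]
grip_width: 0.501
```

{"api": "play_rows", "payload": {
  "targets": [
    {"claw": 0.5, "linear": [0, 0, 0], "rotation": [-0.035, 0.008, -0.047]},
    {"claw": 0.5, "linear": [0, 0, 0], "rotation": [-0.035, 0.008, -0.047]},
    {"claw": 0.5, "linear": [0, 0, 0], "rotation": [-0.035, 0.008, -0.047]},
    {"claw": 0.5, "linear": [0, 0, 0], "rotation": [-0.035, 0.008, -0.047]},
    {"claw": 0.5, "linear": [0, 0, 0], "rotation": [-0.035, 0.008, -0.047]},
    {"claw": 0.5, "linear": [0, 0, 0], "rotation": [-0.035, 0.008, -0.047]},
    {"claw": 0.5, "linear": [0, 0, 0], "rotation": [-0.035, 0.008, -0.047]},
    {"claw": 0.5, "linear": [0, 0, 0], "rotation": [-0.035, 0.008, -0.047]},
    {"claw": 0.5, "linear": [0, 0, 0], "rotation": [-0.035, 0.008, -0.047]},
    {"claw": 0.5, "linear": [0, 0, 0], "rotation": [-0.035, 0.008, -0.047]}
  ]
}}

```text
time: 7.83
position: [0.5492, 0.2367, 0.3843]
tool_rot: [-1.045, 0.89, -0.273]
ft_force: [0.2, -1.5, 0.2]
grip_width: 0.5
```

Run:
```python
from h import *
go([.55,.22,.34],Rt())
```

```text
7.83 q [-0.21  0.22 -0.9   1.7   1.15  1.7  -0.63] pB [-0.065   0.1994  0.3843] w 0.5 F [-0.1 -1.5  0.2]
lin units [ 1.307  1.141 -0.757] rot units [-0.124   0.041  -0.1211] deg 16.0
```

Run:
```python
from h import *
go(b2w([-.010,.067,.2105]),Rt())
```

```text
7.83 q [-0.21  0.22 -0.9   1.7   1.15  1.7  -0.63] pB [-0.065   0.1994  0.3843] w 0.5 F [-0.1 -1.5  0.2]
lin units [ 8.337  2.782 -1.987] rot units [-0.124   0.041  -0.1211] deg 16.0
```

{"api": "play_rows", "payload": {
  "targets": [
    {"claw": 0.5, "linear": [0.4, 0.1, -0.1], "rotation": [-0.024, 0.008, -0.023]},
    {"claw": 0.5, "linear": [0.4, 0.1, -0.1], "rotation": [-0.024, 0.008, -0.023]},
    {"claw": 0.5, "linear": [0.4, 0.1, -0.1], "rotation": [-0.024, 0.008, -0.023]},
    {"claw": 0.5, "linear": [0.4, 0.1, -0.1], "rotation": [-0.024, 0.008, -0.023]},
    {"claw": 0.5, "linear": [0.4, 0.1, -0.1], "rotation": [-0.024, 0.008, -0.023]},
    {"claw": 0.5, "linear": [0.2, 0.1, -0.1], "rotation": [0, 0, 0]},
    {"claw": 0.5, "linear": [0, 0, 0], "rotation": [0, 0, 0]}
  ]
}}

```text
time: 8.42
position: [0.5671, 0.2121, 0.3457]
tool_rot: [-1.313, 0.88, -0.37]
ft_force: [0.9, -1.4, 0.3]
grip_width: 0.503
```

Run:
```python
from h import *
go(b2w([-.010,.067,.2105]),Rt())
```

```text
8.42 q [-0.29  0.36 -0.84  1.77  1.33  1.82 -0.58] pB [-0.0525  0.1717  0.3457] w 0.503 F [ 0.6 -1.5  0.3]
lin units [ 6.065  3.518 -0.703] rot units [ 0.0024  0.0099 -0.0036] deg 1.0
```

{"api": "play_rows", "payload": {
  "targets": [
    {"claw": 0.5, "linear": [0.65, 0.4, -0.08], "rotation": [0, 0.003, 0]},
    {"claw": 0.5, "linear": [0.65, 0.4, -0.08], "rotation": [0, 0.003, 0]},
    {"claw": 0.5, "linear": [0.65, 0.4, -0.08], "rotation": [0, 0.003, 0]},
    {"claw": 0.5, "linear": [0.65, 0.4, -0.08], "rotation": [0, 0, 0]},
    {"claw": 0.5, "linear": [0.65, 0.4, -0.08], "rotation": [0, 0, 0]},
    {"claw": 0.5, "linear": [0.65, 0.4, -0.08], "rotation": [0, 0, 0]},
    {"claw": 0.5, "linear": [0.65, 0.4, -0.08], "rotation": [0, 0, 0]},
    {"claw": 0.5, "linear": [0.65, 0.4, -0.08], "rotation": [0, 0, 0]},
    {"claw": 0.5, "linear": [0.3, 0.2, 0], "rotation": [0, 0, 0]},
    {"claw": 0.5, "linear": [0, 0, 0], "rotation": [0, 0, 0]}
  ]
}}

```text
time: 9.25
position: [0.6274, 0.1179, 0.2073]
tool_rot: [-1.3, 0.894, -0.383]
ft_force: [0.1, -0.7, 0.8]
grip_width: 0.5
```

Run:
```python
from h import *
go(b2w([-.010,.067,.2105]),Rt())
c=[]
for n,(x,y,w,h) in {"side":(270,110,150,180),"top":(230,120,120,140)}.items():
    im=get_image(n)[y:y+h,x:x+w];f=540/h;c.append(cv2.resize(im,(int(w*f*.85),540),interpolation=cv2.INTER_CUBIC))
cv2.imwrite("pics/c3.png",np.hstack(c))
```

```text
9.25 q [-0.18  0.49 -0.73  1.92  1.46  1.63 -0.78] pB [-0.0126  0.0671  0.2073] w 0.5 F [-0.  -0.7  0.8]
lin units [ 0.007 -0.141  0.089] rot units [-0.0041 -0.0013 -0.0061] deg 0.7
```

View pics/c3.png

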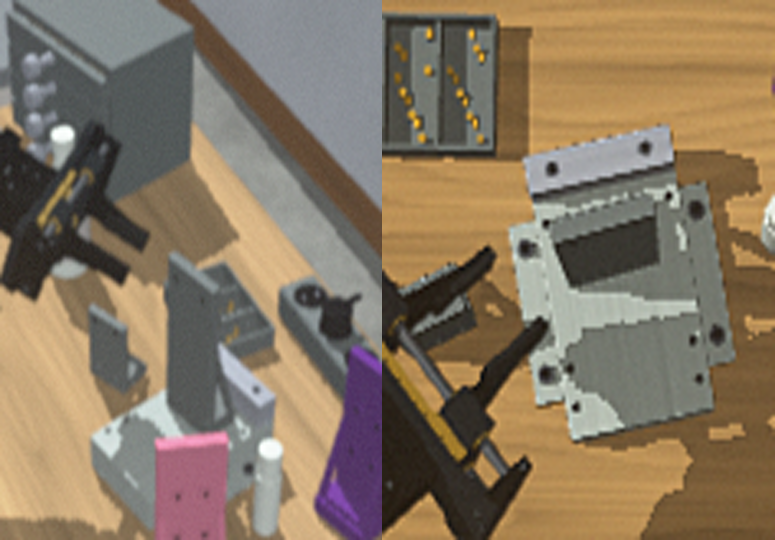

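Top crop: the finger tips (490,255) and (543,325) are beside the plate, whose top runs from (545,225) to (660,200). The front finger clearance looks tighter than the rear, so I shift about 6 mm forward before entering.

Run:
```python
from h import *
go(b2w([-.006,.067,.2105]),Rt())
```

```text
9.35 q [-0.18  0.48 -0.74  1.92  1.46  1.63 -0.78] pB [-0.0124  0.069   0.2091] w 0.503 F [ 0.3  0.8 -0.3]
lin units [ 0.166 -0.12   0.18 ] rot units [-0.0051  0.0002 -0.0059] deg 0.7
```

{"api": "play_rows", "payload": {
  "targets": [
    {"claw": 0.5, "linear": [0.1, -0.06, 0.1], "rotation": [-0.002, 0, -0.003]},
    {"claw": 0.5, "linear": [0.1, -0.06, 0.1], "rotation": [-0.002, 0, -0.003]},
    {"claw": 0.5, "linear": [0.25, 0, 0], "rotation": [0, 0, 0]},
    {"claw": 0.5, "linear": [0.4, 0, 0], "rotation": [0, 0, 0]},
    {"claw": 0.5, "linear": [0.4, 0, 0], "rotation": [0, 0, 0]},
    {"claw": 0.5, "linear": [0.4, 0, 0], "rotation": [0, 0, 0]},
    {"claw": 0.5, "linear": [0.4, 0, 0], "rotation": [0, 0, 0]},
    {"claw": 0.5, "linear": [0.3, 0, 0], "rotation": [0, 0, 0]},
    {"claw": 0.5, "linear": [0.2, 0, 0], "rotation": [0, 0, 0]},
    {"claw": 0.5, "linear": [0, 0, 0], "rotation": [0, 0, 0]}
  ]
}}

```text
time: 10.18
position: [0.6776, 0.0774, 0.1926]
tool_rot: [-1.307, 0.879, -0.387]
ft_force: [-0.4, 0.1, -0.3]
grip_width: 0.501
```

```bash
cat > look.py <<'E'
import sys
from h import *
c=[]
for n,(x,y,w,h) in {"side":(290,150,110,140),"top":(240,140,110,140)}.items():
    im=get_image(n)[y:y+h,x:x+w];c.append(cv2.resize(im,None,fx=3.6,fy=3.6,interpolation=cv2.INTER_CUBIC))
cv2.imwrite(f"pics/{sys.argv[1]}.png",np.hstack(c))
E
python3 - <<'E'
from h import *
go(b2w([.022,.018,.19]),Rt())
E
python3 look.py c4
```

```text
10.18 q [-0.12  0.52 -0.68  1.91  1.55  1.54 -0.76] pB [0.0283 0.0173 0.1926] w 0.501 F [-0.4  0.1 -0.3]
lin units [-0.108  0.147 -0.205] rot units [-0.0045  0.0043  0.0017] deg 0.6
```

View pics/c4.png

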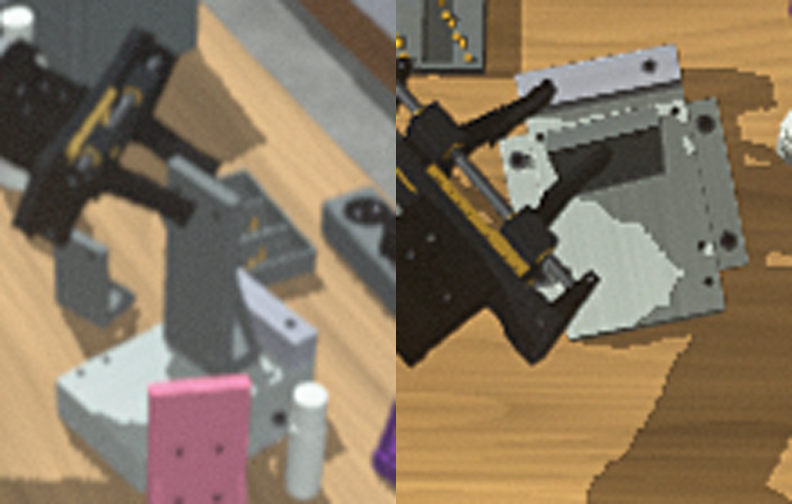

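Top crop: the rear finger (605,150) is against the plate's back, and the front finger tip (550,90) barely overlaps the plate and is about 20 mm ahead of it. I back off about 8 mm and go 11 mm deeper.

{"api": "play_rows", "payload": {
  "targets": [
    {"claw": 0.5, "linear": [0, 0.05, -0.15], "rotation": [0, 0, 0]},
    {"claw": 0.5, "linear": [0, 0.05, -0.15], "rotation": [0, 0, 0]},
    {"claw": 0.5, "linear": [0, 0, -0.1], "rotation": [0, 0, 0]},
    {"claw": 0.5, "linear": [0, 0, 0], "rotation": [0, 0, 0]}
  ]
}}

```text
time: 10.62
position: [0.668, 0.0744, 0.1904]
tool_rot: [-1.307, 0.876, -0.382]
ft_force: [-0.6, -0.4, 0.3]
grip_width: 0.498
```

Run:
```python
from h import *
go(b2w([.020,.006,.19]),Rt())
```

```text
10.62 q [-0.11  0.5  -0.68  1.94  1.55  1.54 -0.78] pB [0.0183 0.0163 0.1904] w 0.498 F [-0.7 -0.2  0.3]
lin units [ 0.372 -0.12  -0.152] rot units [-0.0043  0.0075  0.0009] deg 0.8
```

{"api": "play_rows", "payload": {
  "targets": [
    {"claw": 0.5, "linear": [0.1, -0.04, -0.04], "rotation": [0, 0.002, 0]},
    {"claw": 0.5, "linear": [0.13, -0.04, -0.05], "rotation": [0, 0.002, 0]},
    {"claw": 0.5, "linear": [0.13, -0.04, -0.05], "rotation": [0, 0, 0]},
    {"claw": 0.5, "linear": [0, 0, 0], "rotation": [0, 0, 0]},
    {"claw": 0.5, "linear": [0, 0, 0], "rotation": [0, 0, 0]}
  ]
}}

```text
time: 11.03
position: [0.6721, 0.0649, 0.1907]
tool_rot: [-1.306, 0.88, -0.386]
ft_force: [-0.3, -0.1, 0.2]
grip_width: 0.499
```

```bash
python3 - <<'E'
from h import *
go(b2w([.020,.006,.19]),Rt())
E
python3 look.py c5
```

```text
11.03 q [-0.1   0.5  -0.68  1.94  1.55  1.53 -0.77] pB [0.0204 0.0062 0.1907] w 0.499 F [-0.3 -0.   0.2]
lin units [ 0.01   0.027 -0.018] rot units [-0.0044  0.0042  0.0012] deg 0.6
```

View pics/c5.png

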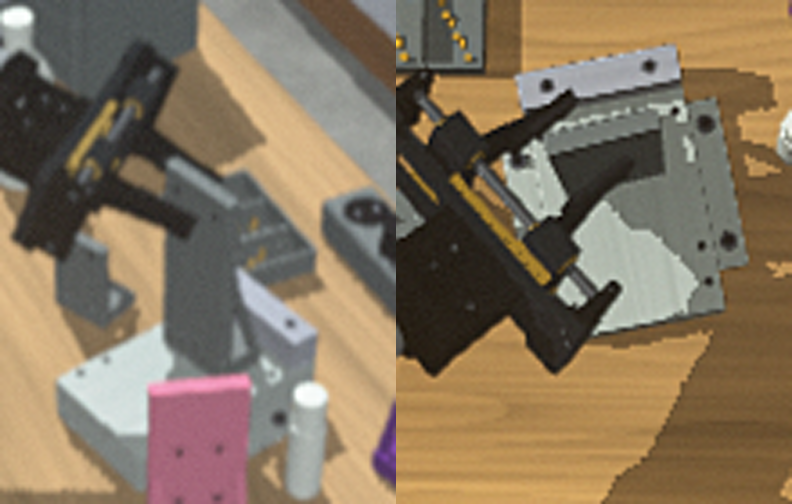

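Both fingers now straddle the plate: the front tip at (575,95) is over the stop-side face and the rear tip (630,165) is behind. I tip it slowly.

{"api": "play_rows", "payload": {
  "targets": [
    {"claw": 0.5, "linear": [-0.056, 0.02, -0.104], "rotation": [0, 0, 0]},
    {"claw": 0.5, "linear": [-0.056, 0.02, -0.104], "rotation": [0, 0, 0]},
    {"claw": 0.5, "linear": [-0.056, 0.02, -0.104], "rotation": [0, 0, 0]},
    {"claw": 0.5, "linear": [-0.056, 0.02, -0.104], "rotation": [0, 0, 0]},
    {"claw": 0.5, "linear": [-0.056, 0.02, -0.104], "rotation": [0, 0, 0]},
    {"claw": 0.5, "linear": [-0.056, 0.02, -0.104], "rotation": [0, 0, 0]},
    {"claw": 0.5, "linear": [-0.056, 0.02, -0.104], "rotation": [0, 0, 0]},
    {"claw": 0.5, "linear": [-0.056, 0.02, -0.104], "rotation": [0, 0, 0]}
  ]
}}

```text
time: 11.8
position: [0.6463, 0.0601, 0.1905]
tool_rot: [-1.306, 0.879, -0.385]
ft_force: [-0.4, -0.5, -0.4]
grip_width: 0.499
```

```bash
cat > g.py <<'E'
import sys
from h import *
a=[float(v) for v in sys.argv[1:4]];go(b2w(a),Rt())
E
python3 g.py -.01 .006 .19
```

```text
11.8 q [-0.1   0.46 -0.7   2.    1.53  1.53 -0.8 ] pB [-0.0059  0.0067  0.1905] w 0.499 F [-0.5 -0.4 -0.4]
lin units [-0.048  0.036 -0.157] rot units [-0.0043  0.0048  0.001 ] deg 0.6
```

{"api": "play_rows", "payload": {
  "targets": [
    {"claw": 0.5, "linear": [-0.047, 0.018, -0.087], "rotation": [0, 0, 0]},
    {"claw": 0.5, "linear": [-0.047, 0.018, -0.087], "rotation": [0, 0, 0]},
    {"claw": 0.5, "linear": [-0.047, 0.018, -0.087], "rotation": [0, 0, 0]},
    {"claw": 0.5, "linear": [-0.047, 0.018, -0.087], "rotation": [0, 0, 0]},
    {"claw": 0.5, "linear": [-0.047, 0.018, -0.087], "rotation": [0, 0, 0]},
    {"claw": 0.5, "linear": [-0.047, 0.018, -0.087], "rotation": [0, 0, 0]},
    {"claw": 0.5, "linear": [-0.047, 0.018, -0.087], "rotation": [0, 0, 0]},
    {"claw": 0.5, "linear": [0, 0, 0], "rotation": [0, 0, 0]},
    {"claw": 0.5, "linear": [0, 0, 0], "rotation": [0, 0, 0]}
  ]
}}

```text
time: 12.55
position: [0.6264, 0.056, 0.1901]
tool_rot: [-1.307, 0.879, -0.385]
ft_force: [-0.8, 0.1, -0.5]
grip_width: 0.499
```

```bash
python3 g.py -.025 .006 .19;  python3 look.py c6
```

```text
12.55 q [-0.09  0.43 -0.71  2.04  1.51  1.53 -0.82] pB [-0.0261  0.0067  0.1901] w 0.499 F [-0.8  0.3 -0.5]
lin units [ 0.047 -0.012  0.025] rot units [-0.004   0.0049  0.001 ] deg 0.6
```

View pics/c6.png

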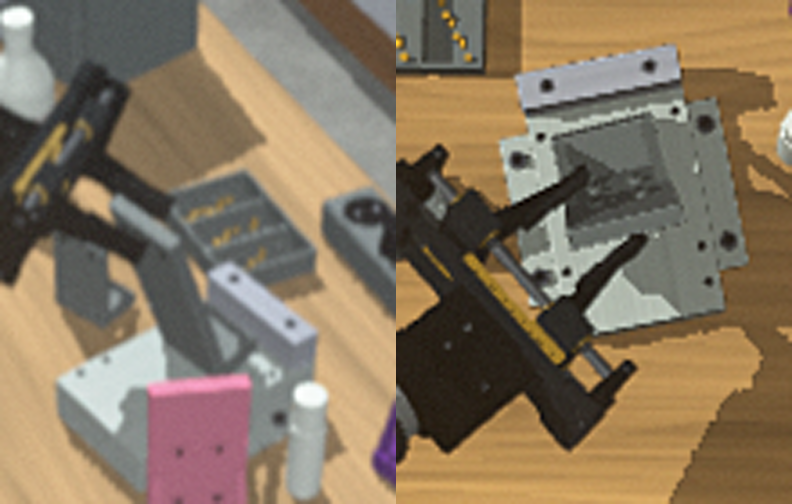

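Crop: the bracket leans about 20° towards the robot, resting on the rear finger (640,240). The front finger (585,175) is free. I now draw the tool 25 mm sideways and open slightly, so the front finger leaves the plate while the rear tip keeps carrying it.

{"api": "play_rows", "payload": {
  "targets": [
    {"claw": 0.49, "linear": [-0.085, 0.03, 0.052], "rotation": [0, 0, 0]},
    {"claw": 0.48, "linear": [-0.085, 0.03, 0.052], "rotation": [0, 0, 0]},
    {"claw": 0.47, "linear": [-0.085, 0.03, 0.052], "rotation": [0, 0, 0]},
    {"claw": 0.46, "linear": [-0.085, 0.03, 0.052], "rotation": [0, 0, 0]},
    {"claw": 0.45, "linear": [-0.085, 0.03, 0.052], "rotation": [0, 0, 0]},
    {"claw": 0.44, "linear": [-0.085, 0.03, 0.052], "rotation": [0, 0, 0]},
    {"claw": 0.43, "linear": [-0.085, 0.03, 0.052], "rotation": [0, 0, 0]},
    {"claw": 0.43, "linear": [-0.085, 0.03, 0.052], "rotation": [0, 0, 0]},
    {"claw": 0.43, "linear": [0, 0, 0], "rotation": [0, 0, 0]},
    {"claw": 0.43, "linear": [0, 0, 0], "rotation": [0, 0, 0]}
  ]
}}

```text
time: 13.48
position: [0.6221, 0.0794, 0.1902]
tool_rot: [-1.306, 0.879, -0.384]
ft_force: [-0.6, -0.5, -0.1]
grip_width: 0.572
```

```bash
python3 g.py -.025 .033 .19;  python3 look.py c7
```

```text
13.48 q [-0.13  0.46 -0.72  2.01  1.49  1.57 -0.82] pB [-0.0256  0.0305  0.1902] w 0.572 F [-0.7 -0.4 -0.1]
lin units [-0.065  0.034  0.071] rot units [-0.0042  0.0053  0.0006] deg 0.6
```

View pics/c7.png

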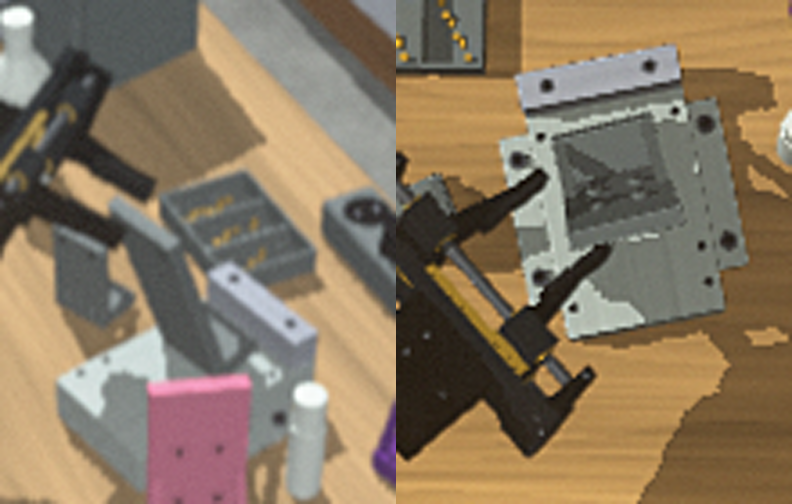

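Front finger (545,175) is now outside the plate's side edge and the rear tip (610,245) still carries it. I start the arc down with translation only.

{"api": "play_rows", "payload": {
  "targets": [
    {"claw": 0.43, "linear": [-0.07, 0.104, -0.175], "rotation": [0, 0, 0]},
    {"claw": 0.43, "linear": [-0.066, 0.11, -0.173], "rotation": [0, 0, 0]},
    {"claw": 0.43, "linear": [-0.062, 0.116, -0.17], "rotation": [0, 0, 0]},
    {"claw": 0.43, "linear": [-0.058, 0.121, -0.167], "rotation": [0, 0, 0]},
    {"claw": 0.43, "linear": [-0.055, 0.127, -0.164], "rotation": [0, 0, 0]},
    {"claw": 0.43, "linear": [-0.051, 0.133, -0.161], "rotation": [0, 0, 0]},
    {"claw": 0.43, "linear": [-0.047, 0.138, -0.158], "rotation": [0, 0, 0]},
    {"claw": 0.43, "linear": [0, 0, 0], "rotation": [0, 0, 0]}
  ]
}}

```text
time: 14.25
position: [0.5848, 0.0701, 0.1713]
tool_rot: [-1.307, 0.881, -0.386]
ft_force: [-0.7, -0.5, -0.1]
grip_width: 0.567
```

```bash
cat > arc.py <<'E'
from h import *
s=get_state();C=w2b(s['position']);P=C+[-.020,-.0153,.0089];H=np.array([.010,.04]);v=np.array([P[0]-H[0],P[2]-H[1]])
print('t',round(s['time'],2),'P',P.round(4),'theta',np.degrees(np.arctan2(-v[0],v[1])).round(1),'L',np.hypot(*v).round(4))
th=np.arctan2(-v[0],v[1])+np.radians(20);t=H+.168*np.array([-np.sin(th),np.cos(th)])
go(b2w([t[0]+.020,.0305,t[1]-.0089]),Rt())
E
python3 arc.py
```

```text
t 14.25 P [-0.084   0.0137  0.1802] theta 33.8 L 0.1688
14.25 q [-0.14  0.44 -0.74  2.09  1.47  1.58 -0.9 ] pB [-0.064   0.029   0.1713] w 0.567 F [-0.8 -0.3 -0.1]
lin units [-0.279  1.839 -1.421] rot units [-0.0036  0.0039  0.0007] deg 0.5
```

{"api": "play_rows", "payload": {
  "targets": [
    {"claw": 0.43, "linear": [-0.041, 0.146, -0.152], "rotation": [0, 0, 0]},
    {"claw": 0.43, "linear": [-0.036, 0.151, -0.148], "rotation": [0, 0, 0]},
    {"claw": 0.43, "linear": [-0.032, 0.156, -0.145], "rotation": [0, 0, 0]},
    {"claw": 0.43, "linear": [-0.028, 0.16, -0.14], "rotation": [0, 0, 0]},
    {"claw": 0.43, "linear": [-0.024, 0.165, -0.136], "rotation": [0, 0, 0]},
    {"claw": 0.43, "linear": [-0.019, 0.169, -0.131], "rotation": [0, 0, 0]},
    {"claw": 0.43, "linear": [-0.015, 0.173, -0.127], "rotation": [0, 0, 0]},
    {"claw": 0.43, "linear": [-0.01, 0.176, -0.122], "rotation": [0, 0, 0]},
    {"claw": 0.43, "linear": [0, 0, 0], "rotation": [0, 0, 0]}
  ]
}}

```text
time: 15.0
position: [0.5503, 0.0628, 0.1389]
tool_rot: [-1.307, 0.882, -0.385]
ft_force: [-0.7, -0.2, -1.5]
grip_width: 0.569
```

```bash
python3 arc.py; python3 look.py c8
```

```text
t 15.0 P [-0.1192  0.0137  0.1478] theta 50.2 L 0.1683
15.0 q [-0.16  0.47 -0.74  2.17  1.46  1.6  -1.  ] pB [-0.0992  0.029   0.1389] w 0.569 F [-0.8 -0.  -1.5]
lin units [ 0.097  2.12  -0.978] rot units [-0.0034  0.0038  0.0004] deg 0.5
```

View pics/c8.png

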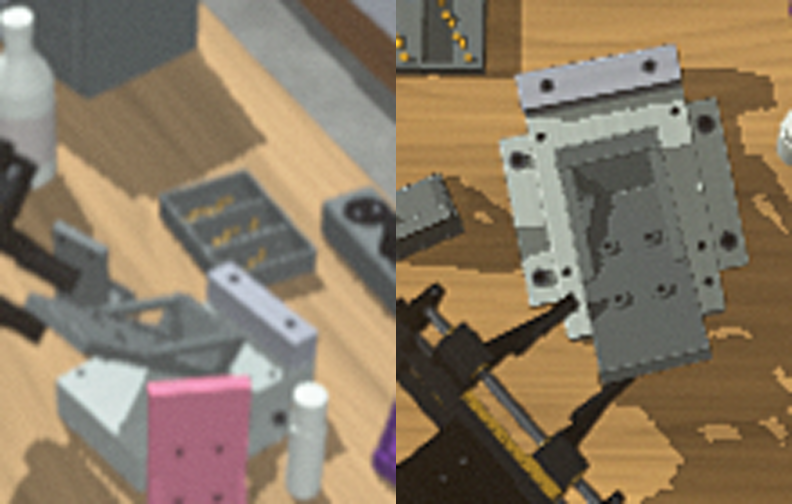

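Crop: tilt is about 50-55°. The head edge (600-710, 375-350) rests on the rear finger (635,380), and the front finger (575,300) is clear of the plate. I continue more slowly.

{"api": "play_rows", "payload": {
  "targets": [
    {"claw": 0.43, "linear": [-0.002, 0.157, -0.094], "rotation": [0, 0, 0]},
    {"claw": 0.43, "linear": [0.003, 0.16, -0.089], "rotation": [0, 0, 0]},
    {"claw": 0.43, "linear": [0.007, 0.162, -0.084], "rotation": [0, 0, 0]},
    {"claw": 0.43, "linear": [0.01, 0.164, -0.079], "rotation": [0, 0, 0]},
    {"claw": 0.43, "linear": [0.013, 0.166, -0.075], "rotation": [0, 0, 0]},
    {"claw": 0.43, "linear": [0.017, 0.168, -0.07], "rotation": [0, 0, 0]},
    {"claw": 0.43, "linear": [0.021, 0.17, -0.065], "rotation": [0, 0, 0]},
    {"claw": 0.43, "linear": [0.025, 0.171, -0.06], "rotation": [0, 0, 0]},
    {"claw": 0.43, "linear": [0, 0, 0], "rotation": [0, 0, 0]}
  ]
}}

```text
time: 15.85
position: [0.5327, 0.0599, 0.1048]
tool_rot: [-1.305, 0.88, -0.386]
ft_force: [-0.1, 0.6, -0.4]
grip_width: 0.569
```

```bash
python3 arc.py
```

```text
t 15.85 P [-0.1371  0.0143  0.1137] theta 63.4 L 0.1645
15.85 q [-0.2   0.53 -0.73  2.2   1.48  1.62 -1.1 ] pB [-0.1171  0.0296  0.1048] w 0.569 F [ 0.   0.6 -0.4]
lin units [ 0.336  2.183 -0.689] rot units [-0.0053  0.0045  0.0006] deg 0.6
```

{"api": "play_rows", "payload": {
  "targets": [
    {"claw": 0.43, "linear": [0.019, 0.154, -0.06], "rotation": [0, 0, 0]},
    {"claw": 0.43, "linear": [0.022, 0.155, -0.056], "rotation": [0, 0, 0]},
    {"claw": 0.43, "linear": [0.025, 0.156, -0.052], "rotation": [0, 0, 0]},
    {"claw": 0.43, "linear": [0.027, 0.157, -0.049], "rotation": [0, 0, 0]},
    {"claw": 0.43, "linear": [0.03, 0.157, -0.045], "rotation": [0, 0, 0]},
    {"claw": 0.43, "linear": [0.033, 0.158, -0.041], "rotation": [0, 0, 0]},
    {"claw": 0.43, "linear": [0.035, 0.159, -0.037], "rotation": [0, 0, 0]},
    {"claw": 0.43, "linear": [0.038, 0.159, -0.033], "rotation": [0, 0, 0]},
    {"claw": 0.43, "linear": [0, 0, 0], "rotation": [0, 0, 0]}
  ]
}}

```text
time: 16.6
position: [0.5216, 0.0578, 0.0695]
tool_rot: [-1.304, 0.88, -0.385]
ft_force: [-0.1, -0.6, -0.4]
grip_width: 0.568
```

```bash
python3 arc.py
```

```text
t 16.6 P [-0.1484  0.0146  0.0784] theta 76.4 L 0.163
16.6 q [-0.23  0.61 -0.7   2.22  1.5   1.64 -1.19] pB [-0.1284  0.0299  0.0695] w 0.568 F [-0.2 -0.5 -0.4]
lin units [ 0.598  2.208 -0.307] rot units [-0.0054  0.0047  0.0002] deg 0.6
```

{"api": "play_rows", "payload": {
  "targets": [
    {"claw": 0.43, "linear": [0.025, 0.148, -0.048], "rotation": [0, 0, 0]},
    {"claw": 0.43, "linear": [0.025, 0.148, -0.048], "rotation": [0, 0, 0]},
    {"claw": 0.43, "linear": [0.025, 0.148, -0.048], "rotation": [0, 0, 0]},
    {"claw": 0.43, "linear": [0.025, 0.148, -0.048], "rotation": [0, 0, 0]},
    {"claw": 0.43, "linear": [0.025, 0.148, -0.048], "rotation": [0, 0, 0]},
    {"claw": 0.43, "linear": [0, 0, 0], "rotation": [0, 0, 0]}
  ]
}}

```text
time: 17.1
position: [0.515, 0.0567, 0.0491]
tool_rot: [-1.303, 0.879, -0.385]
ft_force: [0.1, 0.3, -0.1]
grip_width: 0.566
```

```bash
python3 arc.py; python3 look.py c9
```

```text
t 17.1 P [-0.1551  0.0149  0.058 ] theta 83.8 L 0.1661
17.1 q [-0.25  0.66 -0.69  2.22  1.52  1.65 -1.24] pB [-0.1351  0.0302  0.0491] w 0.566 F [ 0.2  0.2 -0.1]
lin units [0.82  2.172 0.047] rot units [-0.0061  0.0053  0.0002] deg 0.7
```

{"api": "play_rows", "payload": {
  "targets": [
    {"claw": 0.43, "linear": [0.03, 0.087, -0.01], "rotation": [0, 0, 0]},
    {"claw": 0.43, "linear": [0.03, 0.087, -0.01], "rotation": [0, 0, 0]},
    {"claw": 0.43, "linear": [0.03, 0.087, -0.01], "rotation": [0, 0, 0]},
    {"claw": 0.43, "linear": [0.03, 0.087, -0.01], "rotation": [0, 0, 0]},
    {"claw": 0.43, "linear": [0.03, 0.087, 0], "rotation": [0, 0, 0]},
    {"claw": 0.43, "linear": [0.03, 0.087, 0], "rotation": [0, 0, 0]},
    {"claw": 0.43, "linear": [0.03, 0.087, 0], "rotation": [0, 0, 0]},
    {"claw": 0.43, "linear": [0.03, 0.087, 0], "rotation": [0, 0, 0]},
    {"claw": 0.43, "linear": [0.03, 0.087, 0], "rotation": [0, 0, 0]},
    {"claw": 0.43, "linear": [0, 0, 0], "rotation": [0, 0, 0]}
  ]
}}

```text
time: 18.03
position: [0.5146, 0.0567, 0.0272]
tool_rot: [-1.302, 0.878, -0.386]
ft_force: [-0.1, 0.1, -0.4]
grip_width: 0.574
```

```bash
python3 arc.py; python3 look.py c10
python3 - <<'E'
import cv2,numpy as np
a=cv2.imread('pics/c9.png').astype(int);b=cv2.imread('pics/c10.png').astype(int)
print(abs(a-b).mean((0,2))[::40].round(1))
E
```

```text
t 18.03 P [-0.1555  0.0149  0.0361] theta 91.3 L 0.1656
18.03 q [-0.26  0.72 -0.66  2.22  1.54  1.65 -1.28] pB [-0.1355  0.0302  0.0272] w 0.574 F [-0.1  0.1 -0.4]
lin units [0.944 2.098 0.287] rot units [-0.0071  0.0053  0.0006] deg 0.8

[25.7  8.9 11.   5.8  4.   4.   1.7  1.5  1.5  1.6  4.4  4.1  3.4  6.6
  4.8  9.3  8.   6.6  7.   4.7]
```

{"api": "play_rows", "payload": {
  "targets": [
    {"claw": 0.43, "linear": [0.025, 0.08, 0], "rotation": [0, 0, 0]},
    {"claw": 0.43, "linear": [0.025, 0.08, 0], "rotation": [0, 0, 0]},
    {"claw": 0.43, "linear": [0.025, 0.08, 0], "rotation": [0, 0, 0]},
    {"claw": 0.43, "linear": [0.02, 0.05, 0], "rotation": [0, 0, 0]},
    {"claw": 0.43, "linear": [0, 0, 0], "rotation": [0, 0, 0]}
  ]
}}

```text
time: 18.55
position: [0.5152, 0.0572, 0.0202]
tool_rot: [-1.301, 0.876, -0.388]
ft_force: [-0.1, 0.4, 0.5]
grip_width: 0.572
```

```bash
python3 arc.py; python3 look.py c11
```

```text
t 18.55 P [-0.1548  0.0153  0.0291] theta 93.8 L 0.1652
18.55 q [-0.27  0.74 -0.66  2.21  1.55  1.66 -1.3 ] pB [-0.1348  0.0306  0.0202] w 0.572 F [-0.   0.4  0.5]
lin units [0.986 2.068 0.348] rot units [-0.0082  0.0058  0.0017] deg 0.9
```

View pics/c11.png

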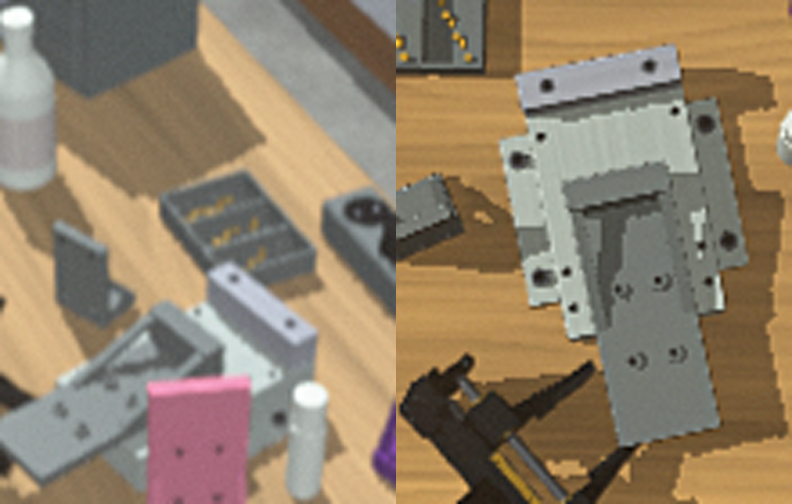

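Crop: the bracket lies on its back. Its toe edge runs (565,182)-(668,165), its head end (620,445)-(720,425), and the rear finger is under the head corner. That was my last permitted view, so from here I measure in code.

```bash
cat >> h.py <<'E'
def ray(n,uv,z):
    f=lambda q:(proj(n,[[q[0],q[1],z]])[0]-uv);q=least_squares(f,[.6,0]).x;return w2b([q[0],q[1],z])
E
python3 - <<'E'
from h import *
t=lambda u,v:np.array((240+(u-396)/3.6,140+v/3.6))
for nm,p,z in(("toeL",(565,182),.084),("toeR",(668,165),.084),("headL",(620,445),.052),("headR",(720,425),.052),("stopfaceL top",(524,110),.07),("stopfaceR top",(681,76),.07)):
    print(nm,ray("top",t(*p),z).round(4))
print(w2b(get_state()['position']))
E
```

```text
toeL [0.0101 0.0357 0.084 ]
toeR [ 0.0082 -0.0335  0.084 ]
headL [-0.1672  0.0338  0.052 ]
headR [-0.1669 -0.0348  0.052 ]
stopfaceL top [0.0655 0.0541 0.07  ]
stopfaceR top [ 0.0679 -0.0538  0.07  ]
[-0.1348403   0.03053669  0.02032473]
```

Pose from the pixels: the sole is at x≈0.009, square and centred, and the head at -0.167, so it lies flat. I draw the fingers out horizontally along their own direction.

{"api": "play_rows", "payload": {
  "targets": [
    {"claw": 0.43, "linear": [-0.15, 0.055, 0], "rotation": [0, 0, 0]},
    {"claw": 0.43, "linear": [-0.25, 0.09, 0], "rotation": [0, 0, 0]},
    {"claw": 0.43, "linear": [-0.4, 0.14, 0], "rotation": [0, 0, 0]},
    {"claw": 0.43, "linear": [-0.47, 0.15, 0], "rotation": [0, 0, 0]},
    {"claw": 0.43, "linear": [-0.47, 0.1, 0], "rotation": [0, 0, 0]},
    {"claw": 0.43, "linear": [-0.5, 0, 0], "rotation": [0, 0, 0]},
    {"claw": 0.43, "linear": [-0.5, -0.1, 0], "rotation": [0, 0, 0]},
    {"claw": 0.43, "linear": [-0.5, -0.5, 0], "rotation": [0, 0, 0]},
    {"claw": 0.43, "linear": [-0.5, -0.8, 0], "rotation": [0, 0, 0]},
    {"claw": 0.5, "linear": [-0.3, -0.9, 0], "rotation": [0, 0, 0]}
  ]
}}

```text
time: 19.48
position: [0.4511, 0.1256, 0.0943]
tool_rot: [-1.309, 0.88, -0.376]
ft_force: [-0.3, -0.4, -0.1]
grip_width: 0.541
```

```bash
cat >> h.py <<'E'
RD=RB.as_matrix()@np.array([[0,-1,0],[0,0,1],[-1,0,0]],float)   # tool down, jaws along block y
E
python3 - <<'E'
from h import *
go(b2w([-.215,.0,.15]),RD)
cv2.imwrite("pics/lay.png",get_image("top"))
a=cv2.imread("pics/c11.png")[:, 396:];b=cv2.resize(cv2.imread("pics/lay.png")[140:280,240:350],None,fx=3.6,fy=3.6,interpolation=cv2.INTER_CUBIC)
T=a[165:330,590:690] if False else a[160:400,170:300]
r=cv2.matchTemplate(b,T,cv2.TM_CCOEFF_NORMED);print(cv2.minMaxLoc(r)[1::2],"expected (170,160)")
E
```

```text
19.48 q [-0.35  0.61 -0.83  2.19  1.32  1.78 -1.23] pB [-0.1836  0.1106  0.0943] w 0.541 F [-0.4 -0.3 -0.1]
lin units [ 2.194 -3.202 -3.321] rot units [-0.5753 -0.397   0.7034] deg 89.3

(0.8633289933204651, (170, 160)) expected (170,160)
```

{"api": "play_rows", "payload": {
  "targets": [
    {"claw": 0.54, "linear": [-0.34, -0.9, 0], "rotation": [0, 0, 0]},
    {"claw": 0.54, "linear": [-0.34, -0.9, 0], "rotation": [0, 0, 0]},
    {"claw": 0.54, "linear": [-0.34, -0.9, 0], "rotation": [0, 0, 0]},
    {"claw": 0.54, "linear": [-0.34, -0.9, 0], "rotation": [0, 0, 0]},
    {"claw": 0.54, "linear": [0, 0, 0], "rotation": [-0.035, -0.024, 0.042]},
    {"claw": 0.54, "linear": [0, 0, 0], "rotation": [-0.035, -0.024, 0.042]},
    {"claw": 0.54, "linear": [0, 0, 0], "rotation": [-0.035, -0.024, 0.042]},
    {"claw": 0.54, "linear": [0, 0, 0], "rotation": [-0.035, -0.024, 0.042]},
    {"claw": 0.54, "linear": [0, 0, 0], "rotation": [-0.035, -0.024, 0.042]},
    {"claw": 0.54, "linear": [0, 0, 0], "rotation": [-0.035, -0.024, 0.042]}
  ]
}}

```text
time: 20.37
position: [0.4404, 0.1429, 0.1952]
tool_rot: [-1.422, 0.991, 0.265]
ft_force: [0.2, -1.3, -0.9]
grip_width: 0.462
```

{"api": "play_rows", "payload": {
  "targets": [
    {"claw": 0.54, "linear": [0, 0, 0], "rotation": [-0.035, -0.024, 0.042]},
    {"claw": 0.54, "linear": [0, 0, 0], "rotation": [-0.035, -0.024, 0.042]},
    {"claw": 0.54, "linear": [0, 0, 0], "rotation": [-0.035, -0.024, 0.042]},
    {"claw": 0.54, "linear": [0, 0, 0], "rotation": [-0.035, -0.024, 0.042]},
    {"claw": 0.54, "linear": [0, 0, 0], "rotation": [-0.035, -0.024, 0.042]},
    {"claw": 0.54, "linear": [0, 0, 0], "rotation": [-0.035, -0.024, 0.042]},
    {"claw": 0.54, "linear": [0, 0, 0], "rotation": [-0.035, -0.024, 0.042]},
    {"claw": 0.54, "linear": [0, 0, 0], "rotation": [0, 0, 0]}
  ]
}}

```text
time: 21.03
position: [0.4331, 0.1514, 0.2003]
tool_rot: [-1.44, 1.057, 1.048]
ft_force: [-0.4, -0.9, 0.1]
grip_width: 0.46
```

Run:
```python
from h import *
go(b2w([-.215,.0,.10]),RD)
```

```text
21.03 q [-0.23 -0.21 -0.28  2.07  0.14  1.11  1.1 ] pB [-0.196   0.1395  0.2003] w 0.46 F [-0.6 -0.8  0.1]
lin units [ 4.436  1.067 -5.198] rot units [-0.0757 -0.0737  0.1424] deg 16.0
```

{"api": "play_rows", "payload": {
  "targets": [
    {"claw": 0.54, "linear": [0, 0.17, -0.85], "rotation": [-0.0125, -0.0125, 0.0237]},
    {"claw": 0.54, "linear": [0, 0.17, -0.85], "rotation": [-0.0125, -0.0125, 0.0237]},
    {"claw": 0.54, "linear": [0, 0.17, -0.85], "rotation": [-0.0125, -0.0125, 0.0237]},
    {"claw": 0.54, "linear": [0, 0.17, -0.85], "rotation": [-0.0125, -0.0125, 0.0237]},
    {"claw": 0.54, "linear": [0.2, 0.17, -0.85], "rotation": [-0.0125, -0.0125, 0.0237]},
    {"claw": 0.54, "linear": [0.2, 0.17, -0.8], "rotation": [-0.0125, -0.0125, 0.0237]},
    {"claw": 0.54, "linear": [0, 0, 0], "rotation": [0, 0, 0]}
  ]
}}

```text
time: 21.62
position: [0.4174, 0.0293, 0.1915]
tool_rot: [-1.362, 1.109, 1.378]
ft_force: [-0.1, 0.0, -0.8]
grip_width: 0.462
```

Run:
```python
from h import *
go(b2w([-.205,.0,.036]),RD)
```

```text
21.62 q [-0.13 -0.14 -0.01  2.02 -0.    1.28  1.66] pB [-0.2363  0.0232  0.1915] w 0.462 F [-0.1  0.1 -0.8]
lin units [ 6.204 -1.323 -0.945] rot units [ 0.0081  0.0003 -0.0087] deg 1.1
```

{"api": "play_rows", "payload": {
  "targets": [
    {"claw": 0.54, "linear": [0.2, -0.15, -0.15], "rotation": [0.004, 0, -0.004]},
    {"claw": 0.54, "linear": [0.8, -0.17, -0.15], "rotation": [0.004, 0, -0.004]},
    {"claw": 0.54, "linear": [0.8, -0.17, -0.15], "rotation": [0, 0, 0]},
    {"claw": 0.54, "linear": [0.8, -0.17, -0.15], "rotation": [0, 0, 0]},
    {"claw": 0.54, "linear": [0.8, -0.17, -0.15], "rotation": [0, 0, 0]},
    {"claw": 0.54, "linear": [0.8, -0.17, -0.1], "rotation": [0, 0, 0]},
    {"claw": 0.54, "linear": [0.6, -0.1, 0], "rotation": [0, 0, 0]},
    {"claw": 0.54, "linear": [0.3, 0, 0], "rotation": [0, 0, 0]},
    {"claw": 0.54, "linear": [0, 0, 0], "rotation": [0, 0, 0]}
  ]
}}

```text
time: 22.37
position: [0.445, 0.0276, 0.0551]
tool_rot: [-1.368, 1.103, 1.359]
ft_force: [-0.3, 0.3, 1.2]
grip_width: 0.457
```

Run:
```python
from h import *
go(b2w([-.195,.0,.034]),RD)
```

```text
22.37 q [-0.13  0.05 -0.    2.13  0.01  0.96  1.65] pB [-0.2096  0.0159  0.0551] w 0.457 F [-0.2  0.3  1.2]
lin units [ 0.849 -0.577 -0.636] rot units [ 0.0042 -0.0031  0.0012] deg 0.5
```

{"api": "play_rows", "payload": {
  "targets": [
    {"claw": 0.54, "linear": [0.27, 0, -0.2], "rotation": [0.002, 0, 0]},
    {"claw": 0.54, "linear": [0.27, -0.1, -0.2], "rotation": [0.002, 0, 0]},
    {"claw": 0.54, "linear": [0.25, -0.2, -0.2], "rotation": [0, 0, 0]},
    {"claw": 0.54, "linear": [0, -0.2, 0], "rotation": [0, 0, 0]},
    {"claw": 0.54, "linear": [0, 0, 0], "rotation": [0, 0, 0]}
  ]
}}

```text
time: 22.78
position: [0.4626, 0.0167, 0.0356]
tool_rot: [-1.367, 1.103, 1.353]
ft_force: [0.3, -0.3, 0.8]
grip_width: 0.458
```

Run:
```python
from h import *
go(b2w([-.1245,.0,.034]),RD)
```

```text
22.78 q [-0.11  0.11  0.02  2.11  0.    0.91  1.68] pB [-0.1945  0.0016  0.0356] w 0.458 F [ 0.3 -0.3  0.8]
lin units [ 0.083 -2.801 -0.07 ] rot units [ 0.0014 -0.0036  0.004 ] deg 0.5
```

{"api": "play_rows", "payload": {
  "targets": [
    {"claw": 0.54, "linear": [0, -0.12, -0.007], "rotation": [0, 0, 0]},
    {"claw": 0.54, "linear": [0, -0.12, -0.007], "rotation": [0, 0, 0]},
    {"claw": 0.54, "linear": [0, -0.12, -0.007], "rotation": [0, 0, 0]},
    {"claw": 0.54, "linear": [0, -0.12, -0.007], "rotation": [0, 0, 0]},
    {"claw": 0.54, "linear": [0, -0.12, -0.007], "rotation": [0, 0, 0]},
    {"claw": 0.54, "linear": [0, -0.12, -0.007], "rotation": [0, 0, 0]},
    {"claw": 0.54, "linear": [0, -0.12, -0.007], "rotation": [0, 0, 0]},
    {"claw": 0.54, "linear": [0, -0.12, -0.007], "rotation": [0, 0, 0]},
    {"claw": 0.54, "linear": [0, -0.12, 0], "rotation": [0, 0, 0]},
    {"claw": 0.54, "linear": [0, -0.12, 0], "rotation": [0, 0, 0]}
  ]
}}

```text
time: 23.62
position: [0.4953, 0.0217, 0.0371]
tool_rot: [-1.366, 1.104, 1.352]
ft_force: [-0.6, -0.2, 0.7]
grip_width: 0.462
```

Run:
```python
from h import *
go(b2w([-.1245,.0,.034]),RD)
```

```text
23.62 q [-0.12  0.17  0.02  2.04  0.    0.93  1.68] pB [-0.1615 -0.0002  0.0371] w 0.462 F [-0.7 -0.1  0.7]
lin units [ 0.133 -1.481  0.005] rot units [ 0.0008 -0.0036  0.0037] deg 0.5
```

{"api": "play_rows", "payload": {
  "targets": [
    {"claw": 0.54, "linear": [0.02, -0.12, 0], "rotation": [0, 0, 0]},
    {"claw": 0.54, "linear": [0.02, -0.12, 0], "rotation": [0, 0, 0]},
    {"claw": 0.54, "linear": [0.02, -0.12, 0], "rotation": [0, 0, 0]},
    {"claw": 0.54, "linear": [0.02, -0.12, 0], "rotation": [0, 0, 0]},
    {"claw": 0.54, "linear": [0.02, -0.12, 0], "rotation": [0, 0, 0]},
    {"claw": 0.54, "linear": [0.01, -0.12, 0], "rotation": [0, 0, 0]},
    {"claw": 0.54, "linear": [0.01, -0.1, 0], "rotation": [0, 0, 0]},
    {"claw": 0.54, "linear": [0, 0, 0], "rotation": [0, 0, 0]}
  ]
}}

```text
time: 24.28
position: [0.518, 0.0263, 0.0338]
tool_rot: [-1.366, 1.104, 1.352]
ft_force: [-0.5, -0.6, 0.9]
grip_width: 0.459
```

Run:
```python
from h import *
go(b2w([-.1245,.0,.034]),RD)
im=get_image("top");cv2.imwrite("pics/p1.png",im)
# bracket shift vs lay.png by template (bosses+foot region), subpixel-ish x4
up=lambda a:cv2.resize(a,None,fx=4,fy=4,interpolation=cv2.INTER_CUBIC)
a=up(cv2.imread("pics/lay.png"));b=up(im)
x,y,w,h=286,183,32,48
T=a[y*4:(y+h)*4,x*4:(x+w)*4];r=cv2.matchTemplate(b[130*4:260*4,250*4:350*4],T,cv2.TM_CCOEFF_NORMED);_,m,_,l=cv2.minMaxLoc(r)
d=np.array([l[0]/4+250-x,l[1]/4+130-y]);print(m,d)
c0=np.array([x+w/2,y+h/2]);print(ray("top",c0+d,.06)-ray("top",c0,.06))
```

```text
24.28 q [-0.12  0.22  0.02  1.98  0.    0.93  1.67] pB [-0.1383 -0.0002  0.0338] w 0.459 F [-0.6 -0.5  0.9]
lin units [-0.006 -0.552  0.008] rot units [ 0.0007 -0.0036  0.0035] deg 0.5

0.6903933882713318 [ -2.   -16.25]
[ 0.03993703 -0.0027259   0.        ]
```

{"api": "play_rows", "payload": {
  "targets": [
    {"claw": 0.54, "linear": [0, -0.09, 0], "rotation": [0, 0, 0]},
    {"claw": 0.54, "linear": [0, -0.09, 0], "rotation": [0, 0, 0]},
    {"claw": 0.54, "linear": [0, -0.09, 0], "rotation": [0, 0, 0]},
    {"claw": 0.54, "linear": [0, -0.09, 0], "rotation": [0, 0, 0]},
    {"claw": 0.54, "linear": [0, -0.08, 0], "rotation": [0, 0, 0]},
    {"claw": 0.54, "linear": [0, -0.04, 0], "rotation": [0, 0, 0]}
  ]
}}

```text
time: 24.83
position: [0.5302, 0.0289, 0.0337]
tool_rot: [-1.366, 1.104, 1.353]
ft_force: [-0.8, -0.3, 0.2]
grip_width: 0.462
```

{"api": "play_rows", "payload": {
  "targets": [
    {"claw": 0.54, "linear": [0, -0.04, 0], "rotation": [0, 0, 0]},
    {"claw": 0.54, "linear": [0, -0.04, 0], "rotation": [0, 0, 0]}
  ]
}}

```text
time: 25.0
position: [0.5321, 0.0293, 0.0337]
tool_rot: [-1.366, 1.105, 1.353]
ft_force: [-4.8, -0.9, 2.7]
grip_width: 0.462
```

{"api": "play_rows", "payload": {
  "targets": [
    {"claw": 0.54, "linear": [0, -0.04, 0], "rotation": [0, 0, 0]},
    {"claw": 0.54, "linear": [0, -0.04, 0], "rotation": [0, 0, 0]}
  ]
}}

```text
time: 25.17
position: [0.5321, 0.0293, 0.0334]
tool_rot: [-1.363, 1.109, 1.357]
ft_force: [-3.9, 0.2, 3.8]
grip_width: 0.458
```

Run:
```python
from h import *
go(b2w([-.1245,.0,.034]),RD)
```

```text
25.17 q [-0.12  0.25  0.02  1.95  0.    0.95  1.67] pB [-0.124  -0.0002  0.0334] w 0.458 F [-3.8  1.   3.8]
lin units [-0.025  0.022  0.008] rot units [ 0.0005 -0.0034 -0.0005] deg 0.3
```

Force rises to 4-5 N at the expected position (-0.124), so the foot has met the stop. I give a slightly firmer square push, then back off.

{"api": "play_rows", "payload": {
  "targets": [
    {"claw": 0.54, "linear": [0, -0.07, 0], "rotation": [0, 0, 0]},
    {"claw": 0.54, "linear": [0, -0.08, 0], "rotation": [0, 0, 0]},
    {"claw": 0.54, "linear": [0, -0.08, 0], "rotation": [0, 0, 0]}
  ]
}}

```text
time: 25.42
position: [0.532, 0.0292, 0.0325]
tool_rot: [-1.357, 1.119, 1.366]
ft_force: [-7.3, -1.7, 5.9]
grip_width: 0.459
```

Run:
```python
from h import *
go(b2w([-.1245,.0,.034]),RD)
```

```text
25.42 q [-0.12  0.26  0.02  1.94  0.    0.96  1.67] pB [-0.1241 -0.0002  0.0325] w 0.459 F [-7.5 -0.1  5.9]
lin units [-0.06   0.017  0.009] rot units [ 0.0003 -0.0029 -0.0087] deg 0.8
```

{"api": "play_rows", "payload": {
  "targets": [
    {"claw": 0.54, "linear": [0, 0.15, 0], "rotation": [0, 0, 0]},
    {"claw": 0.54, "linear": [0, 0.4, 0], "rotation": [0, 0, 0]},
    {"claw": 0.54, "linear": [0, 0.8, 0], "rotation": [0, 0, 0]},
    {"claw": 0.54, "linear": [-0.3, 0.8, 0], "rotation": [0, 0, 0]},
    {"claw": 0.54, "linear": [-0.8, 0.4, 0], "rotation": [0, 0, 0]},
    {"claw": 0.54, "linear": [-0.9, 0, 0], "rotation": [0, 0, 0]},
    {"claw": 0.54, "linear": [-0.9, 0, 0.5], "rotation": [0, 0, 0]},
    {"claw": 0.54, "linear": [-0.9, 0, 0.9], "rotation": [0, 0, 0]},
    {"claw": 0.54, "linear": [-0.5, 0, 0.9], "rotation": [0, 0, 0]},
    {"claw": 0.54, "linear": [0, 0, 0.9], "rotation": [0, 0, 0]}
  ]
}}

```text
time: 26.25
position: [0.4521, 0.0917, 0.1441]
tool_rot: [-1.356, 1.114, 1.347]
ft_force: [0.3, -0.2, -0.1]
grip_width: 0.459
```

{"api": "play_rows", "payload": {
  "targets": [
    {"claw": 0.54, "linear": [0, 0, 0.9], "rotation": [0, 0, 0]},
    {"claw": 0.54, "linear": [0, 0, 0.9], "rotation": [0, 0, 0]},
    {"claw": 0.54, "linear": [0, 0, 0.9], "rotation": [0, 0, 0]},
    {"claw": 0.54, "linear": [0, 0, 0.5], "rotation": [0, 0, 0]},
    {"claw": 0.54, "linear": [0, 0, 0], "rotation": [0, 0, 0]}
  ]
}}

```text
time: 26.67
position: [0.4366, 0.1794, 0.1477]
tool_rot: [-1.363, 1.094, 1.341]
ft_force: [0.1, -0.0, 0.5]
grip_width: 0.452
```

Run:
```python
from h import *
im=get_image("top");cv2.imwrite("pics/end.png",im);cv2.imwrite("pics/ends.png",get_image("side"))
up=lambda a:cv2.resize(a,None,fx=4,fy=4,interpolation=cv2.INTER_CUBIC)
a=up(cv2.imread("pics/lay.png"));b=up(im)
px=lambda X,Y,z:proj("top",[b2w([X,Y,z])])[0]
for nm,X,z in(("foot",-.002,.084),("bosses",-.10,.052),("head",-.15,.052)):
  for Y in(.022,-.022):
    c=px(X,Y,z);w=9;x,y=(c*4).astype(int)-w*4
    T=a[y:y+8*w,x:x+8*w];g=c+(px(X+.056,Y,z)-c);sx,sy=(g*4).astype(int)-w*4-24
    r=cv2.matchTemplate(b[sy:sy+8*w+48,sx:sx+8*w+48],T,cv2.TM_CCOEFF_NORMED);_,m,_,l=cv2.minMaxLoc(r)
    n=c+np.array([sx+l[0]-x,sy+l[1]-y])/4;print(nm,Y,round(m,2),(ray("top",n,z)-ray("top",c,z)).round(4)[:2])
# corners predicted for home pose, with grey values along block x through the sole's upper edge
for Y in(.025,-.02):
    v=[]
    for X in np.arange(.045,.075,.002):
        u=px(X,Y,.084);v.append(int(cv2.getRectSubPix(im,(1,1),tuple(map(float,u))).mean()))
    print(Y,v)
# bystanders: image change start->end
s0=cv2.imread("pics/top0.png");
for nm,(x,y) in dict(glue=(352,178),short=(245,200),spool=(515,224),caliper=(475,345),bottle=(155,187),motor=(157,242),scraper=(180,310)).items():
    p=im[y-12:y+12,x-12:x+12];S=s0[y-20:y+20,x-20:x+20];_,m,_,l=cv2.minMaxLoc(cv2.matchTemplate(S,p,cv2.TM_CCOEFF_NORMED));print(nm,round(m,2),l[0]-8,l[1]-8)
```

```text
foot 0.022 0.86 [ 0.0544 -0.0074]
foot -0.022 0.85 [0.0537 0.0109]
bosses 0.022 0.5 [ 0.0551 -0.0013]
bosses -0.022 0.49 [ 0.0547 -0.0007]
head 0.022 0.57 [ 0.0537 -0.0011]
head -0.022 0.71 [0.0539 0.    ]
0.025 [48, 65, 110, 114, 112, 112, 112, 111, 109, 106, 112, 136, 162, 165, 161]
-0.02 [47, 67, 100, 111, 111, 110, 108, 110, 110, 108, 111, 125, 156, 163, 160]
glue 0.89 0 0
short 1.0 0 0
spool 0.99 0 0
caliper 0.89 0 0
bottle 1.0 0 0
motor 1.0 0 0
scraper 0.68 0 0
```

```bash
python3 -c "
from bench import *
s=get_state();print(s['time'],s['ft_force']);print(close_job())"
```

```text
26.7667 [ 0.22386454 -0.67676254 -0.65934869]
the job is handed in; nothing more can be done
None
```

I tipped the tall bracket towards the robot and eased it down onto its back. I then pushed it home against the steel stop and handed the job in at about 26.8 s. No verdict is reported, so the result below rests on my own checks.

**How it went:** My first plan, pitching the gripper forward, failed a reach test because joint 2 hit its limit. I switched to straddling the plate from the left with the jaws loose. The front finger tipped it and the rear finger alone carried it down, so it was never pinched. I then pushed on the head end with two fingers pointing down.

**Last checks:**
- **Foot at the stop:** the push force rose to about 7.5 N with the gripper within 1 mm of where I expected contact. Both sides of the foot moved forward 54 mm, within 1 mm of each other, which puts the sole at x≈0.064-0.066 m.
- **Lying flat:** the top-view length showed it flat before the push. After the push I checked only its shift, not its tilt.
- **Sideways drift:** head and boss patches showed under 2 mm. The foot patches gave -7 and +11 mm, which contradict each other. That is most likely a fault in the image match, since those patches have little detail along the edge.
- **Other things on the bench:** no pixel shift for any of the seven. The scraper match was weak (0.68), as its lighting had changed.
- **Robot:** clear of everything, with no contact force at the end.

My 12 picture views ran out once the bracket was down, so the push and the final state were measured in code only.

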